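# Key a belt pulley onto a gear pump's shaft

### The arm

A 6-joint arm with a two-finger parallel gripper is mounted at the origin on the work surface; the furniture and walls round the work are solid. World frame = base frame: x ahead of the robot, y to its left, z up, the work surface at z = 0. Lengths are in m, angles in rad, forces in N, time in s.
With the tool pointing down it reaches from about 0.275 to 0.975 m from the base axis. Payload 8.4 kg.
Tool frame: the origin (TCP) lies between the finger pads; the fingertips stand 8 mm ahead of it and the grasp point (between the pads) lies 11 mm behind it; y points along the fingers, z is the direction in which the jaws open and shut, and the axes are right-handed (so a half turn about y gives the same grasp; the last joint's range is limited). The gripper opens to 92 mm and grips with 3 to 60 N. Pads are 20 mm wide; open, the fingers measure 128 mm over their backs; the gripper's body (75 mm by 189 mm) begins 69 mm behind the grasp point.
Start: joints at [1.296, 0.353, 1.633, -0, 1.155, -0.002], TCP at [0.168, 0.602, 0.184] pointing down, gripper open.
Joint ranges: [-2.63, 2.63], [-0.92, 2.1], [0.06, 2.66], [-1.3, 4.44], [0, 2.69], [-3.02, 3.02]. Speed limits (rad/s): [2.22, 2.22, 2.79, 3.14, 3.14, 3.14].

### API

Orientations are given as a unit quaternion [w, x, y, z].
In Python, from plant import env, viewer gives the robot as it stands.
- The arm moves only by the tool move_arm, never from a script. Its argument "series" is one flat list of numbers, 5 for each row, row after row: the shift along the tool's x, y, z in cm, then the turn about the tool's y in rad, then the finger opening in cm, from 0 to 9.19. A call has 1 to 10 rows; each row is the pose to reach, as a shift and turn from the pose measured when the call began, along the tool's axes at that moment; what a row does not reach only later rows make up. A row lasts 1/12 s, in which the tool goes at most 41.7 mm and 7.16 degrees, less where a joint would pass 70% of its speed; a pose out of reach is approached as far as the arm can. A call with a gripper value outside its range is refused whole. The fingers move at their own pace and stop on an object; "newtons" is the grip in N (left out, the last holds). Time passes only in rows, so rows that repeat a pose let the fingers close. It gives the time, the measured TCP pose, the force and the opening at its end, in the units of the state.
- env.read_state(): the state, without advancing time (a new reading comes with each control period).
- viewer.read_camera(name): name is "scene" or "top" or "wrist"; returns the picture (384x512x3 uint8, blue, green, red); there is no depth.
- viewer.calibration(name): a dict with "fovy" (degrees; the focal length in pixels is half the picture's height over the tangent of half this angle, whatever the lens; pixels are square), "cx", "cy" (the principal point, pixels), "camera_from_world" (4x4, takes a point from world to camera coordinates); the wrist camera has in their place "T_tool_cam" (4x4, takes a point from camera to tool coordinates, whose origin is the TCP and whose axes are the tool frame's). Camera axes: x right, y down, z forward; pixel columns grow to the right and rows downward; lengths in m; the calibration is good to about 2 mm. A picture is of the moment at which its call begins: read the wrist's pose just before it. calibration takes no time and is no camera call.
- env.job_done(): hands the job in, once; it reports no verdict.
The state is a dict: "clock": time; "joints": joint angles; "qd": joint speeds; "tau": joint torques, N m; "tool_pos": TCP position; "tcp_rot": TCP orientation; "wrist_force": force on the tool from outside, world axes, zero at the start; "torque": the same for the moment, N m; "width": finger opening in m.
Only numpy, scipy, OpenCV 4.12 (cv2) and the standard library are available. Lean on these libraries where they do the work, as an engineer would, in place of code of your own. Each camera call takes 0.05 s, during which the arm holds its last target.

### The job

Push the V-belt pulley back along the gear pump's shaft until it sits against the steel shoulder. Then take the large gib-head taper key lying on the worktop, slide it thin end first into the keyway on top of the shaft and tap it in until it is wedged tight in the pulley, without overdriving it: the pulley is cast iron and splits if the key is forced. Leave the two spare keys, the oil bottle and the gauges where they are.

Things in the scene. Friction and masses are not known exactly. Their poses are not given: they have to be found in the camera images.
- pump: Grey gear pump bolted down, on a 160 x 136 x 12 mm foot plate; housing 104 mm wide, 134 mm high. Origin: on the worktop under the shaft's axis; x along the shaft, from pulley to housing, z up. The shaft (40 mm diameter, level, does not turn) has its axis 75 mm above the worktop, its free end at x = -142 mm, and a steel shoulder at x = -37 mm that the pulley must sit against.
- keyway_mouth (a point): On the pump, axes as its own: middle of the shaft's keyway floor at the plane x = -111 mm (the pulley's front face once home), nominally 88 mm above the worktop. The keyway is 16 mm wide, along the top of the shaft; from x = -113 mm to the free end the shaft is milled flat, level with the floor. The shaft really lies up to 1 mm higher or lower, differing each time.
- pulley: Two-groove V-belt pulley, dark cast iron, 110 mm diameter, 74 mm long; slides stiffly on the shaft (about 3 N) and cannot turn. Origin: centre of its flat front face (hub to 34 mm radius, 5 mm recess, rim from 44 to 55 mm); axes as the pump's. Starts 12 to 22 mm short of the shoulder. The hub's oiled keyway lies over the shaft's, 16 mm wide with a 2 mm lead-in.
- hub_roof (a point): On the pulley, axes as its own: middle of the keyway's roof at the front face, 15.5 mm above the shaft's keyway floor (+-1 mm slack); going in the roof falls 1 in 12, as the key does. So the key draws tight with its head 4 to 28 mm short of the face: where can only be felt. It then stops within 2 mm: a push of 15 to 20 N along the shaft sets it, under 10 N leaves it loose, over 30 N may split the hub.
- gib_key: Large gib-head taper key, plain steel, 90 mm long, 14 mm wide with flat parallel sides, 130 g, lying on its flat underside (as it goes into the keyway). Origin: on the underside, 45 mm from either end; x to the thin end, z up. Head: x -45 to -31 mm, 24 mm high. Shank: top falls 1 in 12 from 16.8 mm at the head to 10.5 mm at the thin end, whose corners are bevelled 3 mm.
- key_head (a point): On the large gib-head key: middle of the polished, slippery rear end of its head, 12 mm above its underside, where it is tapped; axes as the key's.
- small_gib_key: Spare, not for this pulley: the same shape but 58 mm long, 10 mm wide, head 18 mm high. Origin on the underside, mid-length; x to the thin end.
- plain_key: Spare, not for this job: a plain bar key without a head, 60 x 14 x 11 mm. Origin: centre of the underside; x along its length.
- oil_bottle: White dropper bottle with a red cap, 46 mm diameter, 119 mm high, standing on the worktop. Origin: centre of its foot.
- ring_gauge: Steel ring gauge, 54 mm diameter, 18 mm high, lying on the worktop. Origin: centre of its underside.
- gauge_1: Round pressure gauge with a brass stem lying on its back, 121 x 87 x 40 mm, between the pump and the cases. Origin: centre of its underside.
Mind the look-alikes: they are no part of the job. Leave any blue or green look-alike of the gib_key alone.

How it is judged:
On the way, in this order (a step that is already met when the one before it is completed fails the run):
1. the pulley is pushed back against the shoulder (x of pulley in the frame of pump above -0.1122 m), for 0.2 s.
2. the large gib-head key is in the keyway, thin end at least 35 mm inside the pulley (x of gib_key in the frame of pulley above -0.01 m and y of gib_key in the frame of pulley between -0.004 and 0.004 m and z of gib_key in the frame of pulley between 0.01 and 0.018 m and angle between the x axis of gib_key and the x axis of pump, either way round below 0.12 rad), for 0.2 s.
At the end, for the whole second after the job is handed in: The pulley is within 1.2 mm of the shoulder. The large gib-head key lies straight in the keyway (within 3 mm and 0.05 rad), head outwards and short of the pulley's face, at rest and released, and stays wedged: it presses on the pulley with more than 12 N (x of pulley in the frame of pump above -0.1122 m and contact force between gib_key and pulley above 12 N and x of gib_key in the frame of pulley between 0.001 and 0.03 m and y of gib_key in the frame of pulley between -0.003 and 0.003 m and angle between the x axis of gib_key and the x axis of pump, either way round below 0.05 rad and angle between the z axis of gib_key and the z axis of pump, either way round below 0.05 rad and linear speed of gib_key below 0.005 m/s); the robot touches nothing.
It fails at once if the key is overdriven: it wedges against the pulley with more than 50 N (contact force between gib_key and pulley above 50 N).
It fails at once if the pulley is rammed with more than 40 N (contact force between the arm and pulley above 40 N).
It fails at once if a spare key is moved by more than 25 mm (distance of any of small_gib_key, plain_key from where it was at the start of the episode above 0.025 m).
It fails at once if the oil bottle, ring gauge or pressure gauge is moved by more than 25 mm (distance of any of oil_bottle, ring_gauge, gauge_1 from where it was at the start of the episode above 0.025 m).
It also fails if it takes over 61 s, if anything falls off the work surface, if the arm or the gripper's body presses on something with over 40 N, if the wrist force passes 120 N, or if a joint passes its speed limit or range.

## Working session

There is one attempt and no reset: what is moved stays moved. The work goes in short steps, Python scripts to look and compute and a tool call to move; the robot and the scene stay as the last step left them, time stands still between calls to the robot, and variables do not carry over. Pictures are saved under pics/ and viewed, and the job is handed in when it is done.

Besides the shell and the picture viewer there is one more tool, called by a JSON object that holds its "api" and its "payload", one argument or row to a line. move_arm: Moves the arm, as the interface text tells. Its arguments: {"type":"object","properties":{"series":{"type":"array","items":{"type":"number"}},"newtons":{"type":"number"}},"required":["series"]}

```bash
ls; mkdir -p pics; python3 - <<'E'
from plant import env, viewer
import cv2
print(env.read_state())
for n in ["scene","top","wrist"]:
    im=viewer.read_camera(n); cv2.imwrite(f"pics/{n}0.png",im); print(n,viewer.calibration(n))
E
```

```text
pics
{'clock': 0.0, 'joints': array([ 1.29560502e+00,  3.53611889e-01,  1.63411316e+00, -3.40334056e-06,
        1.15518578e+00, -2.39590663e-03]), 'qd': array([-0.00058427, -0.0001793 , -0.00113094, -0.00181372,  0.00025334,
       -0.0004235 ]), 'tau': array([-3.55910479e-04, -5.93823302e+01, -3.34225559e+01,  6.98248926e-02,
        2.29770073e-02, -1.03364896e-04]), 'tool_pos': array([0.16824807, 0.6013896 , 0.18339533]), 'tcp_rot': array([-0.70007755,  0.70100098, -0.09621184,  0.09608507]), 'wrist_force': array([-0.5520938 ,  0.48421451, -0.32817777]), 'torque': array([0.02858514, 0.05953136, 0.06684807]), 'width': 0.0916960282871094}
scene {'fovy': 45.80134581852589, 'cx': 257.3567347585933, 'cy': 187.5169456289276, 'camera_from_world': array([[ 0.85929595, -0.51088898,  0.02455424, -0.51877311],
       [-0.24940282, -0.46043185, -0.8519394 ,  0.22041776],
       [ 0.44655201,  0.72594418, -0.52306438,  1.04722801],
       [ 0.        ,  0.        ,  0.        ,  1.        ]])}
top {'fovy': 53.478327515254456, 'cx': 256.4990010252113, 'cy': 195.52310574082, 'camera_from_world': array([[ 0.00318381, -0.99955052, -0.02980976, -0.01837791],
       [-0.98734874,  0.0015837 , -0.15855585,  0.59898334],
       [ 0.15853179,  0.02993744, -0.9868999 ,  1.01639673],
       [ 0.        ,  0.        ,  0.        ,  1.        ]])}
wrist {'fovy': 58.97245704279704, 'cx': 254.48793575761064, 'cy': 193.55994134237108, 'T_tool_cam': array([[-7.57835461e-04,  9.62428721e-01,  2.71533391e-01,
        -7.50605094e-02],
       [-1.88904735e-04, -2.71533602e-01,  9.62428941e-01,
        -2.00302906e-01],
       [ 9.99999695e-01,  6.78068837e-04,  3.87585135e-04,
        -7.76466476e-04],
       [ 0.00000000e+00,  0.00000000e+00,  0.00000000e+00,
         1.00000000e+00]])}
```

View pics/scene0.png

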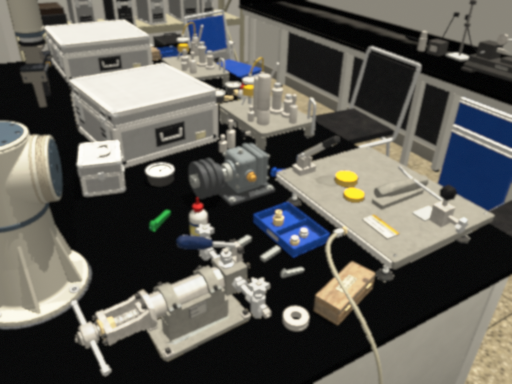

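View pics/top0.png

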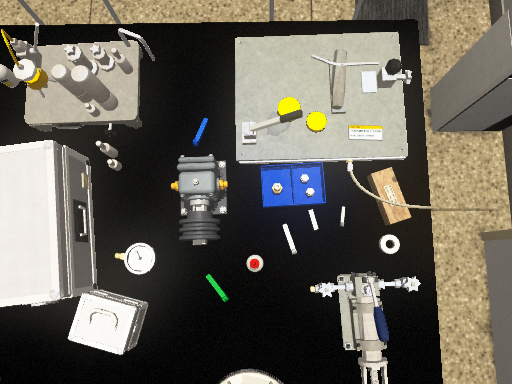

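View pics/wrist0.png

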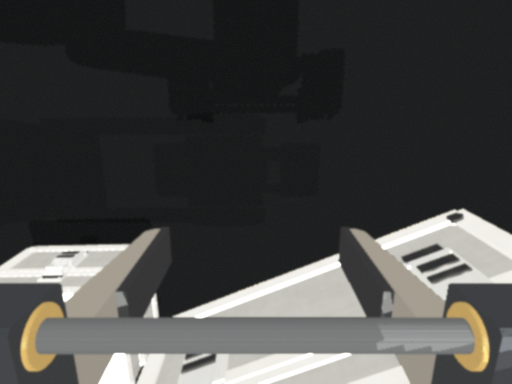

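```bash
python3 - <<'E'
import cv2,numpy as np
im=cv2.imread("pics/top0.png")
a=cv2.resize(im[190:270,260:360],None,fx=7,fy=7,interpolation=cv2.INTER_CUBIC);cv2.imwrite("pics/topkeys.png",a)
a=cv2.resize(im[145:255,160:245],None,fx=5,fy=5,interpolation=cv2.INTER_CUBIC);cv2.imwrite("pics/toppump.png",np.clip(a*1.5,0,255).astype(np.uint8))
im=cv2.imread("pics/scene0.png")
a=cv2.resize(im[135:295,140:320],None,fx=4,fy=3.7,interpolation=cv2.INTER_CUBIC);cv2.imwrite("pics/scenez.png",np.clip(a*1.3,0,255).astype(np.uint8))
E
```

```text
(no output)
```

View pics/topkeys.png

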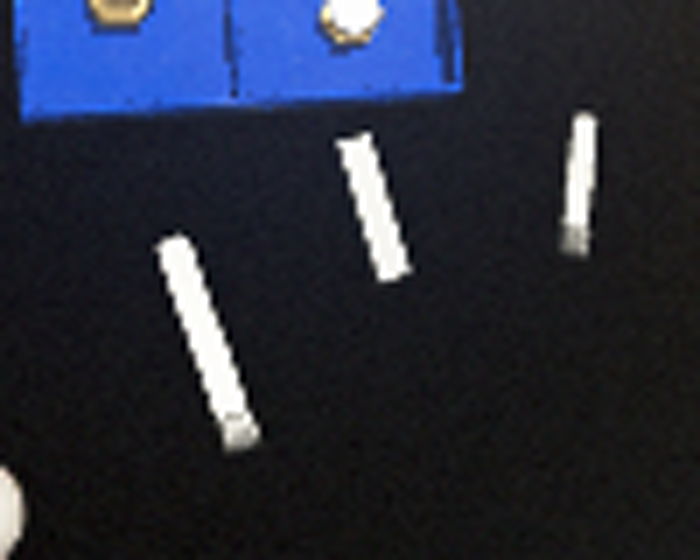

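View pics/toppump.png

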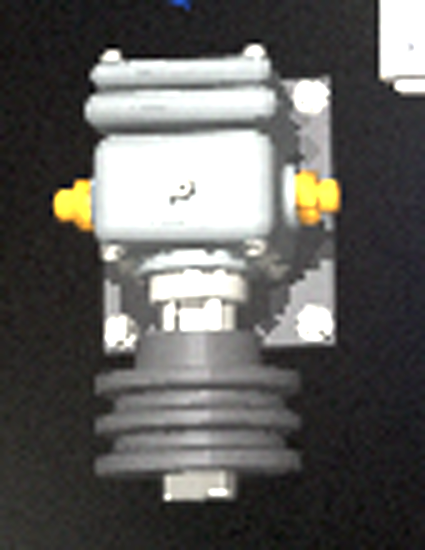

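View pics/scenez.png

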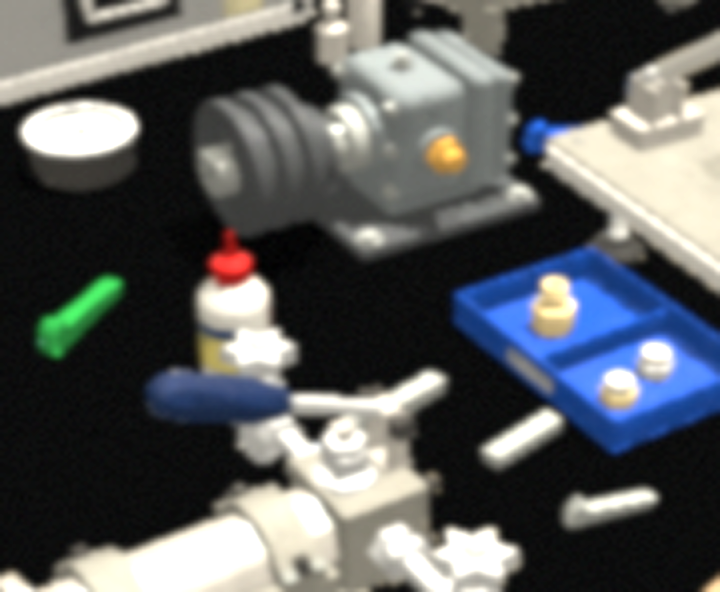

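```bash
cat > h.py <<'E'
import numpy as np, cv2
from scipy.spatial.transform import Rotation as Rn
from plant import env, viewer
def K(c,im_h=384):
    f=im_h/2/np.tan(np.radians(c["fovy"])/2); return np.array([[f,0,c["cx"]],[0,f,c["cy"]],[0,0,1]])
def pose(s): 
    q=s["tcp_rot"]; return Rn.from_quat([q[1],q[2],q[3],q[0]]).as_matrix(), np.array(s["tool_pos"])
def cw(name,s=None):
    c=viewer.calibration(name)
    if name=="wrist":
        R,p=pose(s or env.read_state()); T=np.eye(4);T[:3,:3]=R;T[:3,3]=p
        return K(c),np.linalg.inv(T@c["T_tool_cam"])
    return K(c),c["camera_from_world"]
def proj(P,k,M):
    P=np.atleast_2d(P); q=P@M[:3,:3].T+M[:3,3]; q=q@k.T; return q[:,:2]/q[:,2:]
def onz(uv,z,k,M):
    o=-M[:3,:3].T@M[:3,3]; uv=np.atleast_2d(uv)
    d=np.c_[uv,np.ones(len(uv))]@np.linalg.inv(k).T@M[:3,:3]
    return o+d*((z-o[2])/d[:,2])[:,None]
def st(s=None):
    s=s or env.read_state(); R,p=pose(s)
    np.set_printoptions(precision=4,suppress=True)
    print("t",round(s["clock"],2),"p",p,"yaw_x",np.degrees(np.arctan2(R[1,0],R[0,0])).round(2),"F",s["wrist_force"],"w",round(s["width"],4)); return R,p
E
python3 - <<'E'
from h import *
R,p=st(); print(R)
k,M=cw("top")
t=lambda x,y:(260+x/7,190+y/7)
print("key head/thin at z20/10",onz([t(238,440)],.012,k,M),onz([t(174,238)],.006,k,M))
print("plain",onz([t(355,138),t(395,275)],.01,k,M)," small",onz([t(585,115),t(573,250)],.01,k,M))
q=lambda x,y:(160+x/5,145+y/5)
print("bottle",onz([(255,262)],.119,k,M))
print("shaft end top (flat z .088)",onz([q(165,500),q(237,498)],.088,k,M))
print("rim front z~.075 edges",onz([q(95,470),q(300,470)],.075,k,M))
print("shaft at shoulder",onz([q(150,285),q(245,285)],.08,k,M))
print("housing top back edge z.134",onz([q(92,70),q(275,70),q(95,140),q(272,140)],.12,k,M))
print("foot",onz([q(105,345),q(335,345),q(330,78)],.012,k,M))
E
```

```text
t 0.15 p [0.1683 0.6015 0.1835] yaw_x -15.63 F [ 0.1901  1.0536 -1.2004] w 0.0921
[[ 0.963  -0.0003  0.2695]
 [-0.2695 -0.001   0.963 ]
 [-0.     -1.     -0.0011]]
key head/thin at z20/10 [[ 0.4414 -0.1228  0.012 ]] [[ 0.523  -0.0981  0.006 ]]
plain [[ 0.5636 -0.1721  0.01  ]
 [ 0.5077 -0.1872  0.01  ]]  small [[ 0.5731 -0.2659  0.01  ]
 [ 0.5179 -0.2592  0.01  ]]
bottle [[ 0.4171 -0.0168  0.119 ]]
shaft end top (flat z .088) [[0.4604 0.1483 0.088 ]
 [0.4615 0.1101 0.088 ]]
rim front z~.075 edges [[0.4766 0.1891 0.075 ]
 [0.4768 0.0787 0.075 ]]
shaft at shoulder [[0.5763 0.1615 0.08  ]
 [0.5762 0.1098 0.08  ]]
housing top back edge z.134 [[0.686  0.1878 0.12  ]
 [0.6855 0.0902 0.12  ]
 [0.6479 0.1848 0.12  ]
 [0.6476 0.091  0.12  ]]
foot [[0.5511 0.2006 0.012 ]
 [0.5511 0.0677 0.012 ]
 [0.7087 0.0731 0.012 ]]
```

```bash
cat >> h.py <<'E'
def goto(x,y,z,yaw):
    R,p=st(); d=R.T@(np.array([x,y,z])-p); cy=np.degrees(np.arctan2(R[1,0],R[0,0]))
    print("shift cm",(d*100).round(2),"turn",round(-np.radians(yaw-cy),4))
E
python3 -c "
from h import *
goto(.40,.13,.30,2)"
```

```text
t 0.15 p [0.1683 0.6015 0.1835] yaw_x -15.63 F [ 0.1901  1.0536 -1.2004] w 0.0921
shift cm [ 35.02 -11.6  -39.17] turn -0.3078
```

{"api": "move_arm", "payload": {
  "series": [0, -4, 0, 0, 6, 0, -8, 0, 0, 6, 2, -11.6, -2, -0.1, 6, 5, -11.6, -5.5, -0.2, 6, 8.5, -11.6, -9, -0.3078, 6, 11.5, -11.6, -12.5, -0.3078, 6, 14, -11.6, -15.5, -0.3078, 6, 17, -11.6, -19, -0.3078, 6, 20, -11.6, -22.3, -0.3078, 6, 23, -11.6, -25.7, -0.3078, 6]
}}

```text
clock: 0.98
tool_pos: [0.3087, 0.3151, 0.2997]
tcp_rot: [-0.707, 0.707, 0.013, -0.013]
wrist_force: [1.0, 0.1, 0.5]
width: 0.0605
```

```bash
python3 -c "
from h import *
goto(.40,.13,.30,2)"
```

```text
t 0.98 p [0.3087 0.3151 0.2997] yaw_x 2.04 F [0.9546 0.1426 0.4891] w 0.0605
shift cm [  8.47  -0.01 -18.83] turn 0.0007
```

{"api": "move_arm", "payload": {
  "series": [1.8, 0, -4, 0, 5, 3.6, 0, -8, 0, 5, 5.4, 0, -12, 0, 5, 7.2, 0, -16, 0, 5, 8.47, 0, -18.83, 0, 5, 8.47, 0, -18.83, 0, 5, 8.47, 0, -18.83, 0, 5]
}}

```text
clock: 1.57
tool_pos: [0.4006, 0.1279, 0.2998]
tcp_rot: [-0.707, 0.707, 0.011, -0.011]
wrist_force: [0.4, 0.8, 0.5]
width: 0.0504
```

```bash
python3 -c "
from h import *
s=env.read_state();st(s)
im=viewer.read_camera('wrist');cv2.imwrite('pics/w1.png',im);np.save('w1.npy',s,allow_pickle=True)
im2=viewer.read_camera('scene');cv2.imwrite('pics/s1.png',im2)
cv2.imwrite('pics/w1b.png',cv2.resize(np.clip(im*1.6,0,255).astype(np.uint8),(800,600),interpolation=cv2.INTER_CUBIC))
"
```

```text
t 1.57 p [0.4006 0.1279 0.2998] yaw_x 1.74 F [0.3736 0.7981 0.5401] w 0.0504
```

View pics/w1b.png

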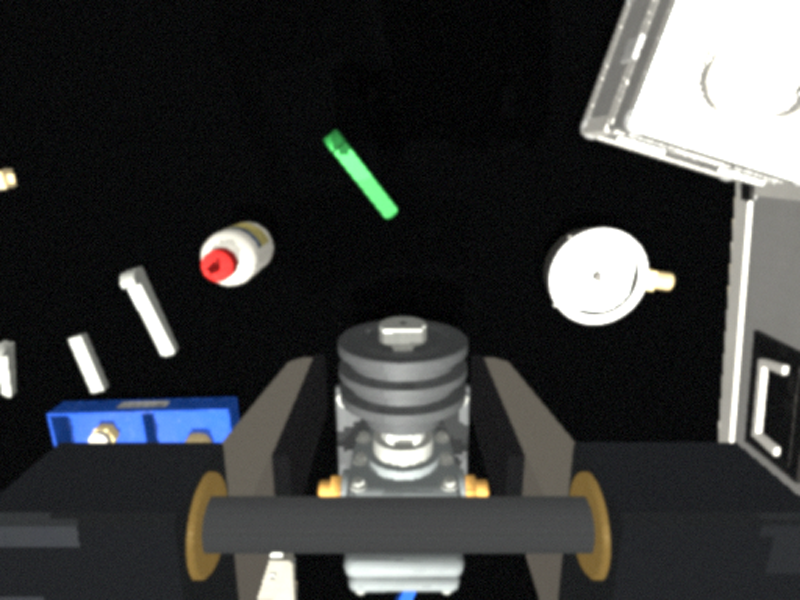

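```bash
python3 -c "
from h import *
im=cv2.imread('pics/w1.png')
b=np.clip(im*1.5,0,255).astype(np.uint8)
cv2.imwrite('pics/w1p.png',cv2.resize(b[195:310,190:320],None,fx=6,fy=5.2,interpolation=cv2.INTER_CUBIC))
cv2.imwrite('pics/w1k.png',cv2.resize(im[160:260,30:130],None,fx=6,fy=6,interpolation=cv2.INTER_CUBIC))
"
```

```text
(no output)
```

View pics/w1p.png

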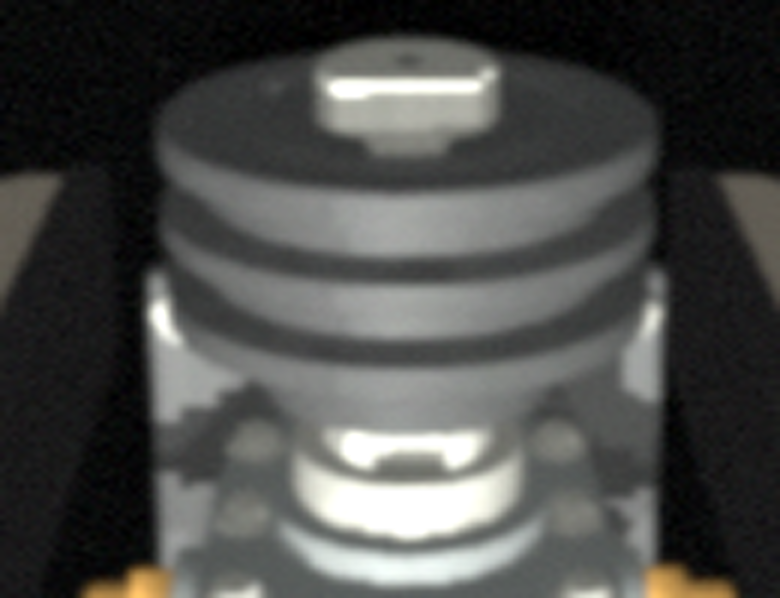

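View pics/w1k.png

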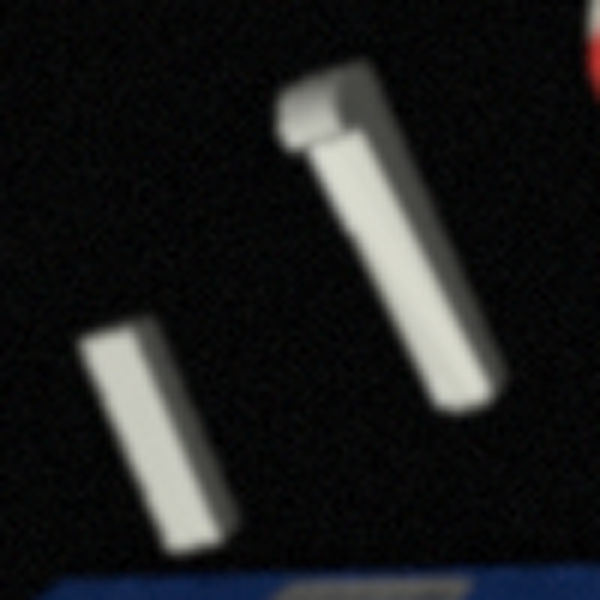

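```bash
python3 -c "
from h import *
s=np.load('w1.npy',allow_pickle=True).item(); k,M=cw('wrist',s); st(s)
q=lambda x,y:(190+x/6,195+y/5.2)
a=lambda x,y:(30+x/6,160+y/6)
print('flat front',onz([q(317,85),q(497,85)],.088,k,M))
print('flat back',onz([q(317,135),q(497,135)],.088,k,M))
print('slot',onz([q(365,150),q(450,150)],.095,k,M))
print('shoulder ring',onz([q(297,465),q(522,465)],.075,k,M))
print('foot L',onz([q(148,300),q(165,570),q(663,300),q(655,570)],.012,k,M))
print('key top thin (z.0105) corners',onz([a(437,405),a(495,395)],.0105,k,M))
print('key top at head (z.0168)',onz([a(310,145),a(362,130)],.0168,k,M))
print('head top rear corners z.024', onz([a(283,95),a(345,72)],.024,k,M))
print('right bottom edge z0',onz([a(505,385),a(378,75)],.0,k,M))
kt,Mt=cw('top');t=lambda x,y:(260+x/7,190+y/7)
print('top cam thin',onz([t(160,243),t(190,238)],.0105,kt,Mt).mean(0))
"
```

```text
t 1.57 p [0.4006 0.1279 0.2998] yaw_x 1.74 F [0.3736 0.7981 0.5401] w 0.0504
flat front [[0.4655 0.1138 0.088 ]
 [0.4643 0.1521 0.088 ]]
flat back [[0.4786 0.1141 0.088 ]
 [0.4774 0.1527 0.088 ]]
slot [[0.4796 0.1245 0.095 ]
 [0.479  0.1425 0.095 ]]
shoulder ring [[0.5785 0.1111 0.075 ]
 [0.5768 0.1638 0.075 ]]
foot L [[0.5612 0.069  0.012 ]
 [0.6545 0.0736 0.012 ]
 [0.557  0.2038 0.012 ]
 [0.6502 0.2079 0.012 ]]
key top thin (z.0105) corners [[ 0.5249 -0.1035  0.0105]
 [ 0.5217 -0.0884  0.0105]]
key top at head (z.0168) [[ 0.4551 -0.1255  0.0168]
 [ 0.4509 -0.1124  0.0168]]
head top rear corners z.024 [[ 0.441  -0.1269  0.024 ]
 [ 0.4349 -0.1115  0.024 ]]
right bottom edge z0 [[ 0.523  -0.0901  0.    ]
 [ 0.4409 -0.1152  0.    ]]
top cam thin [ 0.5216 -0.0983  0.0105]
```

```bash
python3 -c "
from h import *
goto(.425,.1313,.07,2.4)"
```

```text
t 1.67 p [0.3997 0.1302 0.2997] yaw_x 1.99 F [-0.4832 -0.5275  0.3328] w 0.05
shift cm [ 2.55 22.97  0.04] turn -0.0071
```

{"api": "move_arm", "payload": {
  "series": [0.5, 4, 0, -0.007, 5, 1, 8, 0, -0.007, 5, 1.5, 12, 0, -0.007, 5, 2, 16, 0, -0.007, 5, 2.5, 20, 0, -0.007, 5, 2.55, 22.97, 0.04, -0.007, 5, 2.55, 22.97, 0.04, -0.007, 5, 2.55, 22.97, 0.04, -0.007, 5, 2.55, 22.97, 0.04, -0.007, 5]
}}

```text
clock: 2.42
tool_pos: [0.4256, 0.1327, 0.0714]
tcp_rot: [-0.707, 0.707, 0.016, -0.015]
wrist_force: [0.7, -0.5, 0.8]
width: 0.05
```

```bash
python3 -c "
from h import *
s=env.read_state();st(s)
im=viewer.read_camera('wrist');cv2.imwrite('pics/w2.png',im);np.save('w2.npy',s,allow_pickle=True)
im2=viewer.read_camera('scene');cv2.imwrite('pics/s2.png',im2)
cv2.imwrite('pics/w2b.png',cv2.resize(np.clip(im*1.6,0,255).astype(np.uint8),(800,600),interpolation=cv2.INTER_CUBIC))
"
```

```text
t 2.42 p [0.4256 0.1327 0.0714] yaw_x 2.5 F [ 0.6902 -0.4706  0.8194] w 0.05
```

View pics/w2b.png

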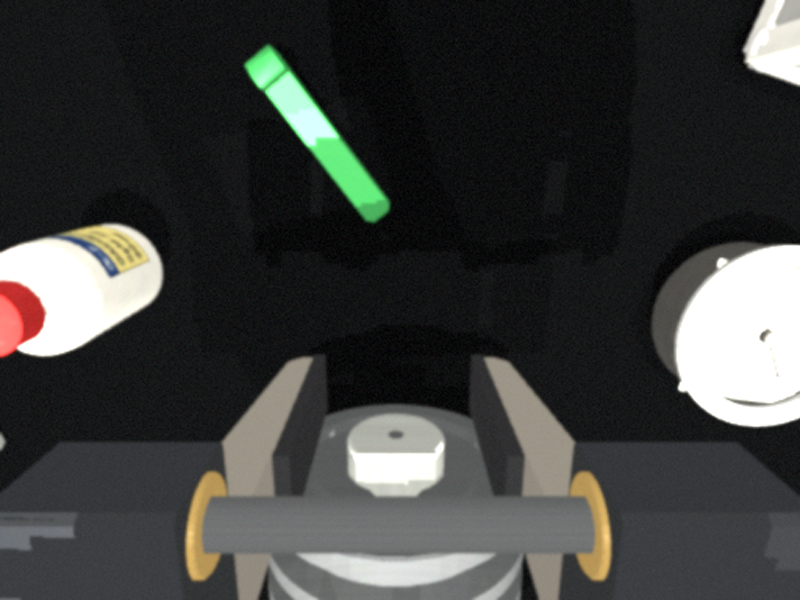

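View pics/s2.png

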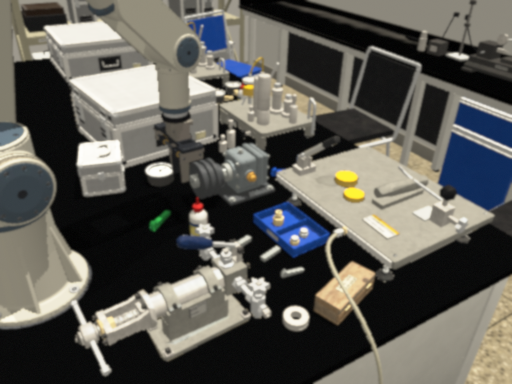

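```bash
python3 -c "
from h import *
goto(.462,.1328,.07,2.4)"
```

```text
t 2.52 p [0.4264 0.1324 0.0721] yaw_x 2.45 F [ 0.2428 -0.0817 -0.3678] w 0.0499
shift cm [ 3.56  0.22 -0.12] turn 0.0009
```

{"api": "move_arm", "payload": {
  "series": [1, 0.2, -0.1, 0, 5, 2, 0.2, -0.1, 0, 5, 3, 0.2, -0.1, 0, 5, 3.3, 0.2, -0.1, 0, 5, 3.6, 0.2, -0.1, 0, 5, 3.9, 0.2, -0.1, 0, 5, 4.1, 0.2, -0.1, 0, 5, 4.3, 0.2, -0.1, 0, 5]
}}

```text
clock: 3.18
tool_pos: [0.4684, 0.1329, 0.0698]
tcp_rot: [-0.707, 0.707, 0.015, -0.015]
wrist_force: [-2.6, -0.3, 0.6]
width: 0.0496
```

```bash
python3 -c "
from h import *
st()"
```

```text
t 3.18 p [0.4684 0.1329 0.0698] yaw_x 2.44 F [-2.6249 -0.3312  0.5893] w 0.0496
```

Contact (−2.6 N) at x≈0.468, as predicted. Push on gently.

{"api": "move_arm", "payload": {
  "series": [0.2, 0, 0, 0, 5, 0.4, 0, 0, 0, 5, 0.6, 0, 0, 0, 5, 0.8, 0, 0, 0, 5, 1.0, 0, 0, 0, 5, 1.0, 0, 0, 0, 5]
}}

```text
clock: 3.68
tool_pos: [0.479, 0.1335, 0.0698]
tcp_rot: [0.707, -0.707, -0.015, 0.015]
wrist_force: [-2.5, 0.2, 0.1]
width: 0.0501
```

{"api": "move_arm", "payload": {
  "series": [0.15, 0, 0, 0, 5, 0.3, 0, 0, 0, 5, 0.45, 0, 0, 0, 5, 0.45, 0, 0, 0, 5]
}}

```text
clock: 4.02
tool_pos: [0.4823, 0.1335, 0.0696]
tcp_rot: [-0.707, 0.707, 0.014, -0.015]
wrist_force: [-7.0, -0.7, 2.5]
width: 0.0501
```

{"api": "move_arm", "payload": {
  "series": [0.15, 0, 0, 0, 5, 0.25, 0, 0, 0, 5, 0.25, 0, 0, 0, 5, 0.25, 0, 0, 0, 5]
}}

```text
clock: 4.35
tool_pos: [0.4822, 0.1333, 0.0691]
tcp_rot: [-0.707, 0.707, 0.012, -0.017]
wrist_force: [-11.9, -0.4, 3.8]
width: 0.05
```

```bash
python3 -c "
from h import *
goto(.485,-.107,.17,17)"
```

```text
t 4.35 p [0.4822 0.1333 0.0691] yaw_x 2.39 F [-11.8627  -0.4347   3.7807] w 0.05
shift cm [ -0.79 -10.07 -24.03] turn -0.2551
```

{"api": "move_arm", "payload": {
  "series": [-1.5, 0, 0, 0, 4, -3, 0, 0, 0, 4, -4, -2, 0, 0, 4, -4, -6, 0, 0, 4, -4, -10, 0, 0, 4, -4, -12, -3.5, -0.08, 4, -3.5, -12, -7.5, -0.18, 4, -2, -12, -11.5, -0.255, 4, 0, -12, -15, -0.255, 4, 0, -12, -18.5, -0.255, 4]
}}

```text
clock: 5.18
tool_pos: [0.4951, -0.0538, 0.1906]
tcp_rot: [-0.699, 0.7, 0.105, -0.105]
wrist_force: [-0.8, 0.9, 0.1]
width: 0.0399
```

```bash
python3 -c "
from h import *
goto(.485,-.107,.17,17)"
```

```text
t 5.18 p [ 0.4951 -0.0538  0.1906] yaw_x 17.05 F [-0.7941  0.8611  0.1124] w 0.0399
shift cm [-2.52  2.07 -4.79] turn 0.0008
```

{"api": "move_arm", "payload": {
  "series": [-1.5, 1, -3, 0, 4, -2.52, 2.07, -4.79, 0, 4, -2.52, 2.07, -4.79, 0, 4, -2.52, 2.07, -4.79, 0, 4]
}}

```text
clock: 5.52
tool_pos: [0.4854, -0.108, 0.17]
tcp_rot: [-0.699, 0.7, 0.104, -0.104]
wrist_force: [0.5, -0.1, -0.4]
width: 0.0399
```

```bash
python3 -c "
from h import *
s=env.read_state();st(s)
im=viewer.read_camera('wrist');cv2.imwrite('pics/w3.png',im);np.save('w3.npy',s,allow_pickle=True)
im2=viewer.read_camera('top');cv2.imwrite('pics/t3.png',im2)
st()
cv2.imwrite('pics/w3b.png',cv2.resize(im,(800,600),interpolation=cv2.INTER_CUBIC))
cv2.imwrite('pics/t3b.png',cv2.resize(im2[140:300,150:360],None,fx=3.75,fy=3.75,interpolation=cv2.INTER_CUBIC))
"
```

```text
t 5.52 p [ 0.4854 -0.108   0.17  ] yaw_x 16.9 F [ 0.4531 -0.1431 -0.3706] w 0.0399
t 5.62 p [ 0.4859 -0.1066  0.1706] yaw_x 17.04 F [-1.138   0.2854  0.0931] w 0.0401
```

View pics/w3b.png

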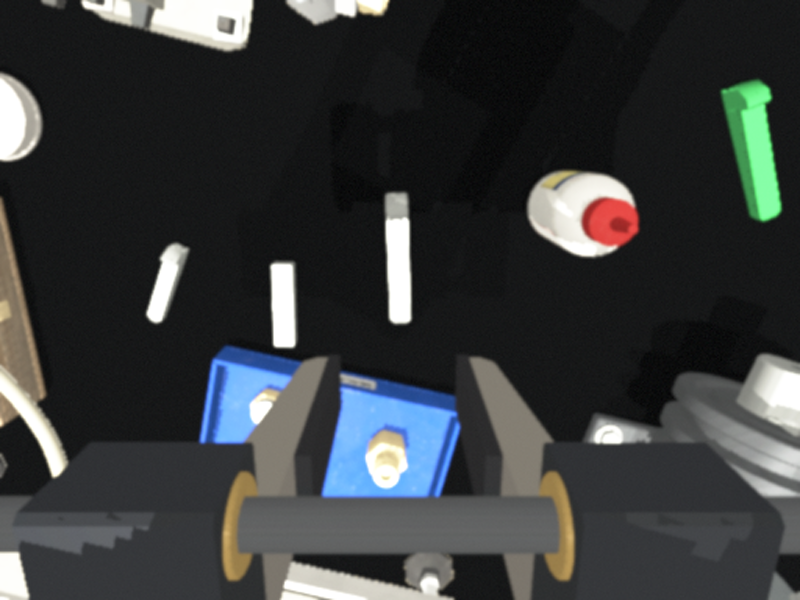

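View pics/t3b.png

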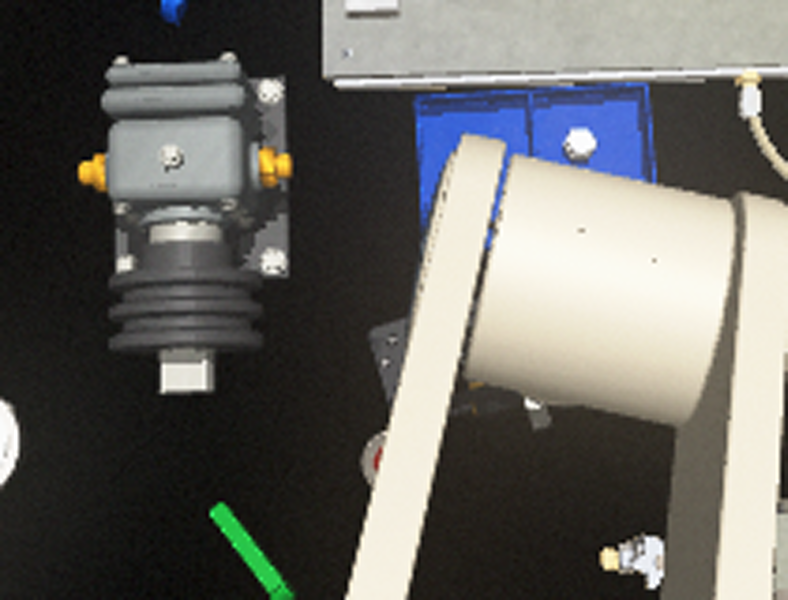

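```bash
python3 -c "
from h import *
im=cv2.imread('pics/w3.png')
cv2.imwrite('pics/w3k.png',cv2.resize(im[115:215,225:285],None,fx=6,fy=6,interpolation=cv2.INTER_CUBIC))
cv2.imwrite('pics/t3p.png',cv2.resize(cv2.imread('pics/t3.png')[205:250,170:230],None,fx=10,fy=10,interpolation=cv2.INTER_CUBIC))
s=np.load('w3.npy',allow_pickle=True).item(); k,M=cw('wrist',s);R,p=pose(s)
g=lambda l:[(x*.64,y*.64) for x,y in l]
print('cap',(onz(g([(582,222),(637,225)]),.11,k,M)-p)@R)
print('body shoulder',(onz(g([(528,205),(590,255)]),.07,k,M)-p)@R)
print('foot',onz(g([(555,172)]),.0,k,M))
"
```

```text
cap [[-0.04319913  0.059824    0.08867229]
 [-0.04176257  0.05977359  0.11570523]]
body shoulder [[-0.04763842  0.0998559   0.07146336]
 [-0.01935485  0.09978802  0.10890572]]
foot [[ 0.39438201 -0.025909    0.        ]]
```

View pics/w3k.png

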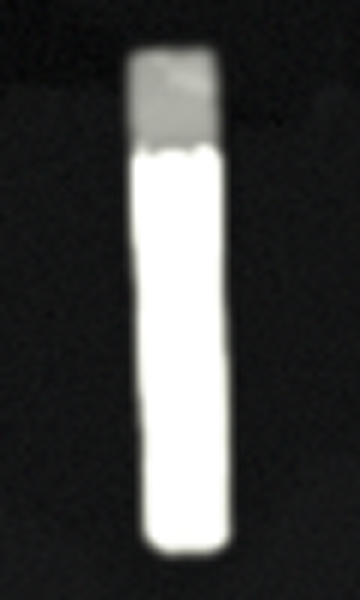

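View pics/t3p.png

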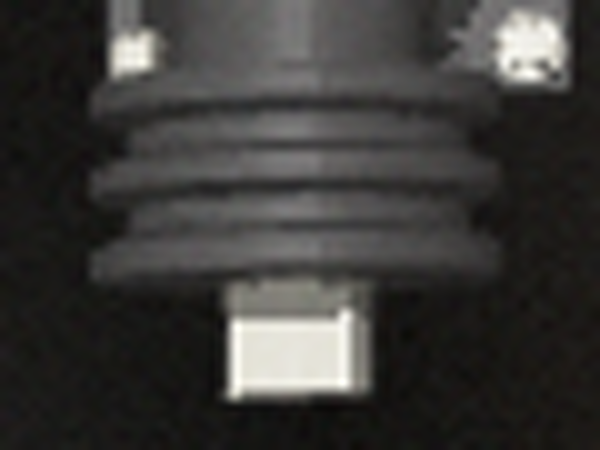

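```bash
python3 -c "
from h import *
s=np.load('w3.npy',allow_pickle=True).item(); k,M=cw('wrist',s);R,p=pose(s)
q=lambda x,y:(225+x/6,115+y/6)
a=onz([q(173,48)],.024,k,M)[0];b=onz([q(188,552)],.0105,k,M)[0]
h2=onz([q(176,150)],.0168,k,M)[0]
print(a,b,h2,np.linalg.norm((b-a)[:2])); d=(b-h2)[:2];print(np.degrees(np.arctan2(d[1],d[0])),np.linalg.norm(d)); d=(b-a)[:2];yaw=np.arctan2(d[1],d[0]);print(np.degrees(yaw))
u=d/np.linalg.norm(d);c=b[:2]-.045*u;c2=a[:2]+.045*u;print('centre',c,c2)
n=np.array([-u[1],u[0]]);B=np.array([.417,-.0168])
# cap centre
C=onz([(609.5*.64,223*.64)],.110,k,M)[0][:2];print('cap',C,'key frame',(C-c)@u,(C-c)@n)
"
```

```text
[ 0.4368966  -0.12510667  0.024     ] [ 0.52483741 -0.09549882  0.0105    ] [ 0.45377038 -0.11945942  0.0168    ] 0.09279122076877218
18.63179257808091 0.07499754906791042
18.60731760493664
centre [ 0.48218966 -0.10985743] [ 0.47954434 -0.11074805]
cap [ 0.41481533 -0.02274553] key frame -0.03605681715058152 0.10405618095453657
```

```bash
python3 -c "
from h import *
goto(.4942,-.110,.012,18.5)"
```

```text
t 5.62 p [ 0.4859 -0.1066  0.1706] yaw_x 17.04 F [-1.138   0.2854  0.0931] w 0.0401
shift cm [ 0.68 15.86 -0.54] turn -0.0255
```

{"api": "move_arm", "payload": {
  "series": [0.68, 3, -0.54, -0.0255, 4, 0.68, 6, -0.54, -0.0255, 4, 0.68, 9, -0.54, -0.0255, 4, 0.68, 12, -0.54, -0.0255, 4, 0.68, 14.3, -0.54, -0.0255, 4, 0.68, 15.2, -0.54, -0.0255, 4, 0.68, 15.86, -0.54, -0.0255, 4, 0.68, 15.86, -0.54, -0.0255, 4]
}}

```text
clock: 6.28
tool_pos: [0.4945, -0.1093, 0.0118]
tcp_rot: [-0.697, 0.698, 0.114, -0.114]
wrist_force: [0.1, -0.0, 0.0]
width: 0.0404
```

```bash
python3 -c "
from h import *
goto(.4942,-.110,.012,18.5)
im=viewer.read_camera('wrist');cv2.imwrite('pics/w4b.png',cv2.resize(im,(800,600),interpolation=cv2.INTER_CUBIC))
"
```

```text
t 6.28 p [ 0.4945 -0.1093  0.0118] yaw_x 18.57 F [ 0.1429 -0.0499  0.0272] w 0.0404
shift cm [-0.05 -0.02 -0.05] turn 0.0012
```

View pics/w4b.png

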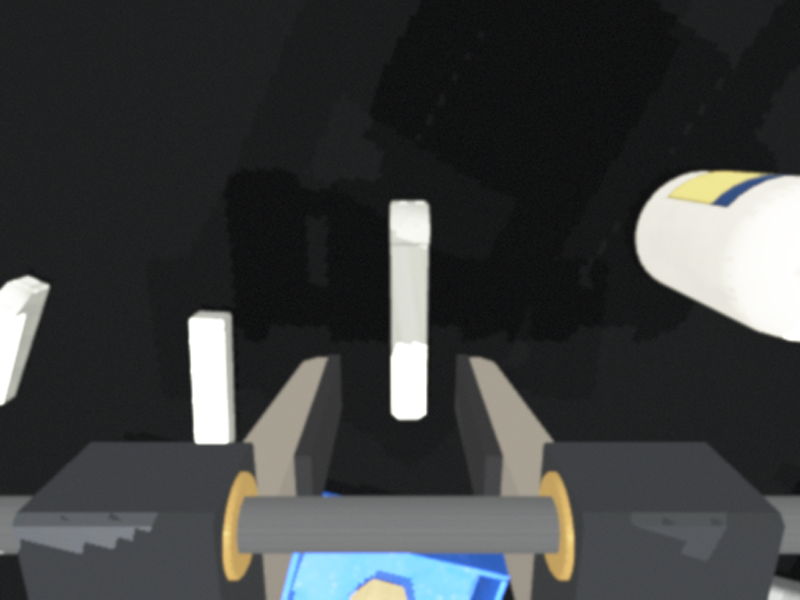

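{"api": "move_arm", "payload": {
  "series": [0, 0, 0, 0, 2.5, 0, 0, 0, 0, 1, 0, 0, 0, 0, 1, 0, 0, 0, 0, 1, 0, 0, 0, 0, 1, 0, 0, 0, 0, 1],
  "newtons": 15
}}

```text
clock: 6.83
tool_pos: [0.4951, -0.1097, 0.0129]
tcp_rot: [-0.697, 0.699, 0.115, -0.113]
wrist_force: [0.1, 0.3, 0.3]
width: 0.0097
```

```bash
python3 -c "
from h import *
st()
im=viewer.read_camera('wrist');cv2.imwrite('pics/w5b.png',cv2.resize(im,(800,600),interpolation=cv2.INTER_CUBIC))
im=viewer.read_camera('scene');cv2.imwrite('pics/s5b.png',cv2.resize(im[150:310,170:340],None,fx=4,fy=3.7,interpolation=cv2.INTER_CUBIC))
"
```

```text
t 6.83 p [ 0.4951 -0.1097  0.0129] yaw_x 18.54 F [0.0684 0.2698 0.2878] w 0.0097
```

View pics/w5b.png

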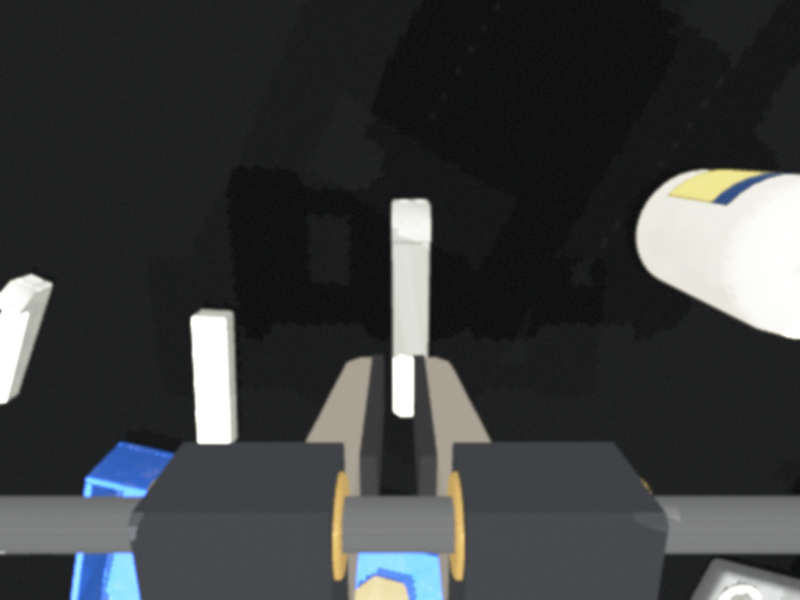

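View pics/s5b.png

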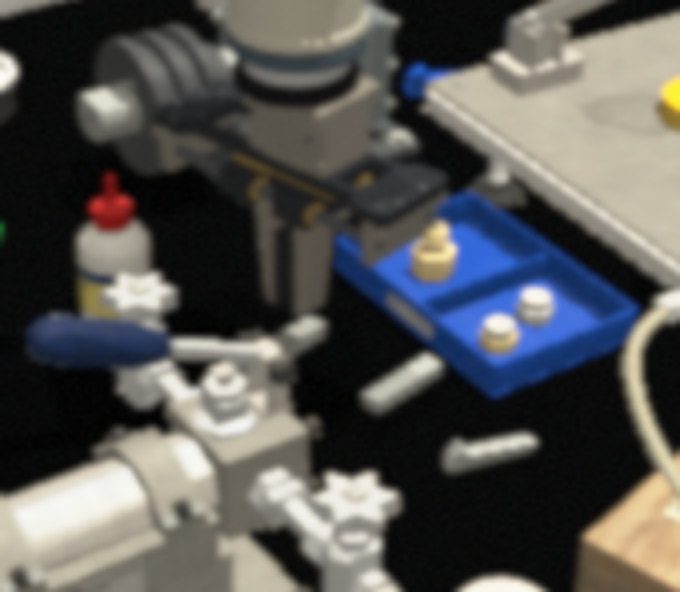

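```bash
python3 -c "
from h import *
s=env.read_state();R,p=st(s);k,M=cw('wrist',s)
for l in [(-.01,.008,.005),(.01,.008,.005),(-.01,.008,-.005),(.01,.008,-.005),(0,.0119,0),(-.01,-.03,.005),(-.0,-.011,0)]:
  print(l,(proj(p+R@np.array(l),k,M)/.64).round(0))
im=cv2.imread('pics/w5b.png')
cv2.imwrite('pics/w5c.png',cv2.resize(im[330:450,330:490],None,fx=5,fy=5))
# key points from est
u=np.array([np.cos(np.radians(18.5)),np.sin(np.radians(18.5)),0]);n=np.array([-u[1],u[0],0]);c=np.array([.4815,-.110,0])
for l in [(-45,0,24),(-31,0,16.8),(45,7,10.5),(45,-7,10.5),(45,0,0),(0,7,14),(0,-7,14),(-45,7,24),(-45,-7,24)]:
  print('key',l,(proj(c+u*l[0]/1e3+n*l[1]/1e3+np.array([0,0,l[2]/1e3]),k,M)/.64).round(0))
"
```

```text
t 6.93 p [ 0.495  -0.1097  0.0128] yaw_x 18.55 F [-0.0635  0.5687 -0.2971] w 0.0098
(-0.01, 0.008, 0.005) [[413. 319.]]
(0.01, 0.008, 0.005) [[413. 364.]]
(-0.01, 0.008, -0.005) [[389. 319.]]
(0.01, 0.008, -0.005) [[389. 364.]]
(0, 0.0119, 0) [[401. 338.]]
(-0.01, -0.03, 0.005) [[416. 352.]]
(-0.0, -0.011, 0) [[401. 359.]]
key (-45, 0, 24) [[413. 206.]]
key (-31, 0, 16.8) [[412. 242.]]
key (45, 7, 10.5) [[427. 418.]]
key (45, -7, 10.5) [[394. 418.]]
key (45, 0, 0) [[410. 406.]]
key (0, 7, 14) [[429. 319.]]
key (0, -7, 14) [[394. 319.]]
key (-45, 7, 24) [[433. 206.]]
key (-45, -7, 24) [[393. 205.]]
```

View pics/w5c.png

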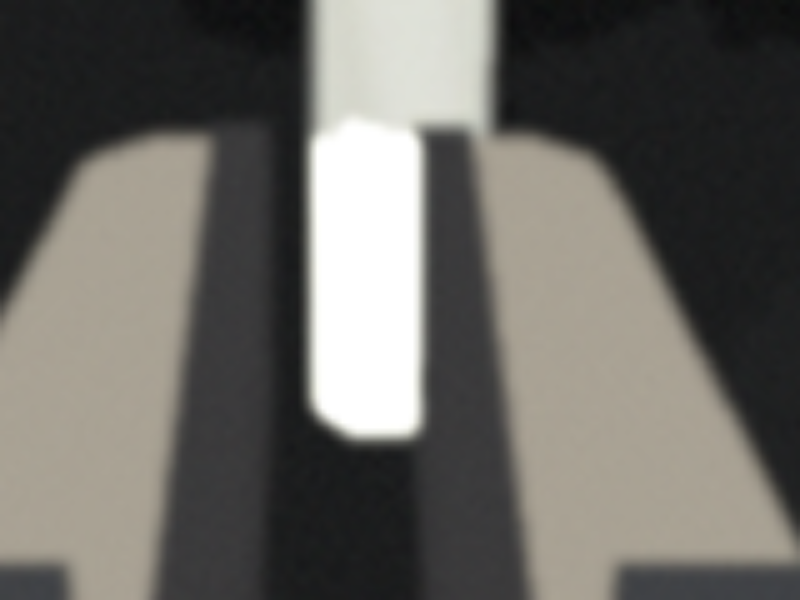

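```bash
python3 -c "
from h import *
s=env.read_state();R,p=pose(s);k,M=cw('scene')
f=lambda a:[(a[0]-170)*4,(a[1]-150)*3.7]
for l in [(-.01,.008,0),(.01,.008,0),(-.01,-.028,0),(.01,-.028,.0),(-.01,-.02,.02),(-.01,-.02,-.02)]:
  print(l,f(proj(p+R@np.array(l),k,M)[0]))
u=np.array([np.cos(np.radians(18.5)),np.sin(np.radians(18.5)),0]);c=np.array([.4815,-.110,0])
for x,z in [(-45,0),(-45,24),(45,0),(45,10),(12,13)]: print('key',x,z,f(proj(c+u*x/1e3+[0,0,z/1e3],k,M)[0]))
"
```

```text
(-0.01, 0.008, 0) [np.float64(281.9906308966555), np.float64(348.76274346497297)]
(0.01, 0.008, 0) [np.float64(302.6136048546964), np.float64(335.6253995319189)]
(-0.01, -0.028, 0) [np.float64(282.11189380838005), np.float64(307.7180639566258)]
(0.01, -0.028, 0.0) [np.float64(303.0641200592763), np.float64(294.8270523809879)]
(-0.01, -0.02, 0.02) [np.float64(259.2819475867102), np.float64(305.1409158551404)]
(-0.01, -0.02, -0.02) [np.float64(305.3200473284227), np.float64(328.990674566456)]
key -45 0 [np.float64(226.1182928558137), np.float64(384.13943775483176)]
key -45 24 [np.float64(225.7003919692595), np.float64(356.68870978502844)]
key 45 0 [np.float64(320.2479590642587), np.float64(324.4392573989797)]
key 45 10 [np.float64(320.49144377350694), np.float64(313.3698777113943)]
key 12 13 [np.float64(286.9450501742757), np.float64(331.09412250520563)]
```

{"api": "move_arm", "payload": {
  "series": [0, 0, 0, 0, 4, 0, 0, 0, 0, 4, 0, 0, 0, 0, 4, 0, 0.5, 0, 0, 4, 0, 1, 0, 0, 4, 0, 1.5, 0, 0, 4, 0, 2, 0, 0, 4, 0, 2.4, 0, 0, 4, 0, 2.6, 0, 0, 4, 0, 2.6, 0, 0, 4]
}}

```text
clock: 7.77
tool_pos: [0.4946, -0.1096, -0.014]
tcp_rot: [-0.697, 0.699, 0.114, -0.114]
wrist_force: [0.8, 0.3, -0.5]
width: 0.0401
```

```bash
python3 -c "
from h import *
R,p=st()
im=viewer.read_camera('wrist');cv2.imwrite('pics/w6b.png',cv2.resize(im,(800,600),interpolation=cv2.INTER_CUBIC))
im=viewer.read_camera('scene');cv2.imwrite('pics/s6b.png',cv2.resize(im[150:310,170:340],None,fx=4,fy=3.7,interpolation=cv2.INTER_CUBIC))
"
```

```text
t 7.77 p [ 0.4946 -0.1096 -0.014 ] yaw_x 18.55 F [ 0.8148  0.3458 -0.4847] w 0.0401
```

View pics/w6b.png

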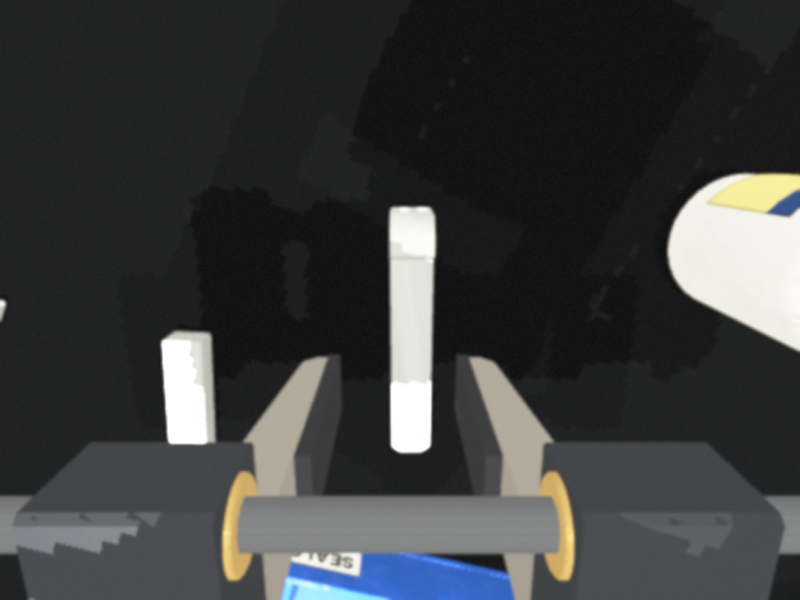

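View pics/s6b.png

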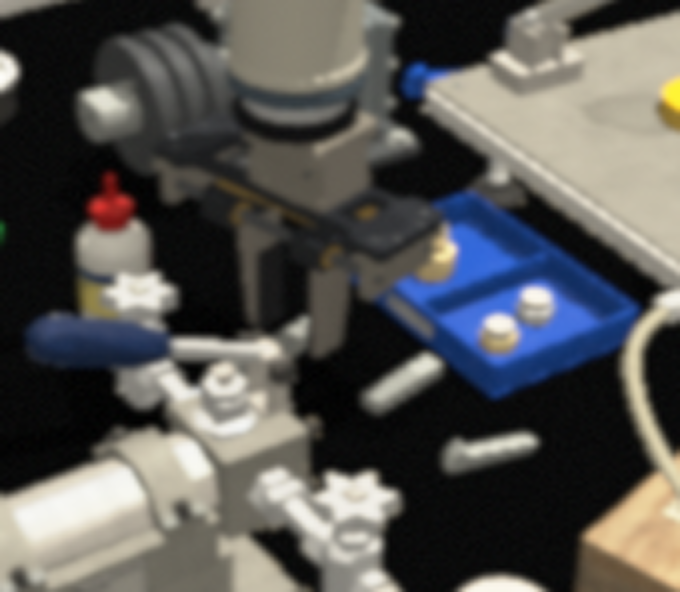

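{"api": "move_arm", "payload": {
  "series": [0, 0.2, 0, 0, 4, 0, 0.4, 0, 0, 4, 0, 0.6, 0, 0, 4, 0, 0.8, 0, 0, 4, 0, 0.8, 0, 0, 4]
}}

```text
clock: 8.28
tool_pos: [0.4948, -0.1097, -0.0217]
tcp_rot: [-0.697, 0.699, 0.114, -0.113]
wrist_force: [-0.6, -0.3, 0.2]
width: 0.0403
```

{"api": "move_arm", "payload": {
  "series": [0, 0.2, 0, 0, 4, 0, 0.4, 0, 0, 4, 0, 0.6, 0, 0, 4, 0, 0.6, 0, 0, 4]
}}

```text
clock: 8.62
tool_pos: [0.4945, -0.1096, -0.0281]
tcp_rot: [-0.697, 0.698, 0.114, -0.114]
wrist_force: [-0.6, 0.2, 1.3]
width: 0.0396
```

{"api": "move_arm", "payload": {
  "series": [0, 0.2, 0, 0, 4, 0, 0.3, 0, 0, 4, 0, 0.3, 0, 0, 4]
}}

```text
clock: 8.87
tool_pos: [0.4948, -0.1097, -0.0302]
tcp_rot: [-0.697, 0.699, 0.114, -0.114]
wrist_force: [-4.8, 1.1, 18.1]
width: 0.0397
```

{"api": "move_arm", "payload": {
  "series": [0, -0.45, 0, 0, 4, 0, -0.45, 0, 0, 2.5, 0, -0.45, 0, 0, 1, 0, -0.45, 0, 0, 1, 0, -0.45, 0, 0, 1, 0, -0.45, 0, 0, 1],
  "newtons": 15
}}

```text
clock: 9.37
tool_pos: [0.4945, -0.1096, -0.0259]
tcp_rot: [-0.697, 0.698, 0.114, -0.114]
wrist_force: [-0.2, 1.1, -0.3]
width: 0.0137
```

{"api": "move_arm", "payload": {
  "series": [0, -0.6, 0, 0, 1, 0, -0.8, -1, 0, 1, 0, -0.8, -2.2, 0, 1, 0, -0.8, -2.8, 0, 1, 0, -0.8, -2.8, 0, 1, 0, -0.3, -2.8, 0, 1, 0, 0.05, -2.8, 0, 1, 0, 0.05, -2.8, 0, 1, 0, 0.05, -2.8, 0, 3, 0, 0.05, -2.8, 0, 3]
}}

```text
clock: 10.2
tool_pos: [0.503, -0.1358, -0.0267]
tcp_rot: [-0.697, 0.698, 0.114, -0.114]
wrist_force: [-1.0, -0.2, 0.1]
width: 0.0252
```

```bash
python3 -c "
from h import *
R,p=st()
s=env.read_state()
im=viewer.read_camera('wrist');cv2.imwrite('pics/w7b.png',cv2.resize(im,(800,600),interpolation=cv2.INTER_CUBIC))
"
```

```text
t 10.2 p [ 0.503  -0.1358 -0.0267] yaw_x 18.55 F [-0.9501 -0.2328  0.0882] w 0.0252
```

View pics/w7b.png

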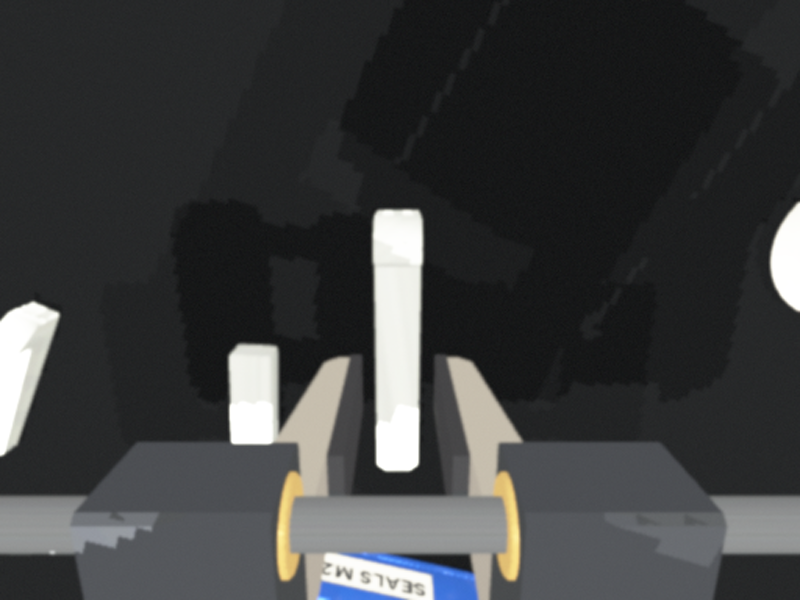

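```bash
python3 -c "
from h import *
s=env.read_state();k,M=cw('wrist',s);R,p=pose(s)
for dz in (0,-.01,-.0375,.01):
  a=onz([(398*.64,210*.64)],.024+dz,k,M)[0];b=onz([(398*.64,469*.64)],.0105+dz,k,M)[0];h=onz([(398*.64,265*.64)],.0168+dz,k,M)[0]
  print(dz,(a-p)@R,(b-p)@R,(h-p)@R)
"
```

```text
0 [-0.06034943 -0.0506022  -0.0013669 ] [ 0.03098766 -0.03711983 -0.00126855] [-0.04319742 -0.04340551 -0.00134422]
-0.01 [-0.05931964 -0.0406024  -0.0013569 ] [ 0.03752882 -0.02712109 -0.00125335] [-0.04112172 -0.03340592 -0.00133323]
-0.0375 [-0.0564877  -0.01310296 -0.00132938] [ 0.05551699  0.00037543 -0.00121154] [-0.03541353 -0.00590703 -0.001303  ]
0.01 [-0.06137923 -0.060602   -0.00137691] [ 0.02444651 -0.04711856 -0.00128376] [-0.04527312 -0.05340511 -0.00135521]
```

{"api": "move_arm", "payload": {
  "series": [-0.5, 0, 0, 0, 3, -1.5, 0, 0, 0, 3, -2.5, 0, 0, 0, 3, -2.97, 0, 0, 0, 3, -2.97, 0, 0, 0, 3, -2.97, 0, 0, 0, 1, -2.97, 0, 0, 0, 1, -2.97, 0, 0, 0, 1, -2.97, 0, 0, 0, 1],
  "newtons": 25
}}

```text
clock: 11.0
tool_pos: [0.4754, -0.1454, -0.0265]
tcp_rot: [-0.697, 0.698, 0.114, -0.114]
wrist_force: [-0.6, -1.2, 2.1]
width: 0.014
```

```bash
python3 -c "
from h import *
R,p=st()
s=env.read_state()
im=viewer.read_camera('wrist');cv2.imwrite('pics/w8b.png',cv2.resize(im,(800,600),interpolation=cv2.INTER_CUBIC))
"
```

```text
t 11.0 p [ 0.4754 -0.1454 -0.0265] yaw_x 18.57 F [-0.5687 -1.1928  2.0533] w 0.014
```

View pics/w8b.png

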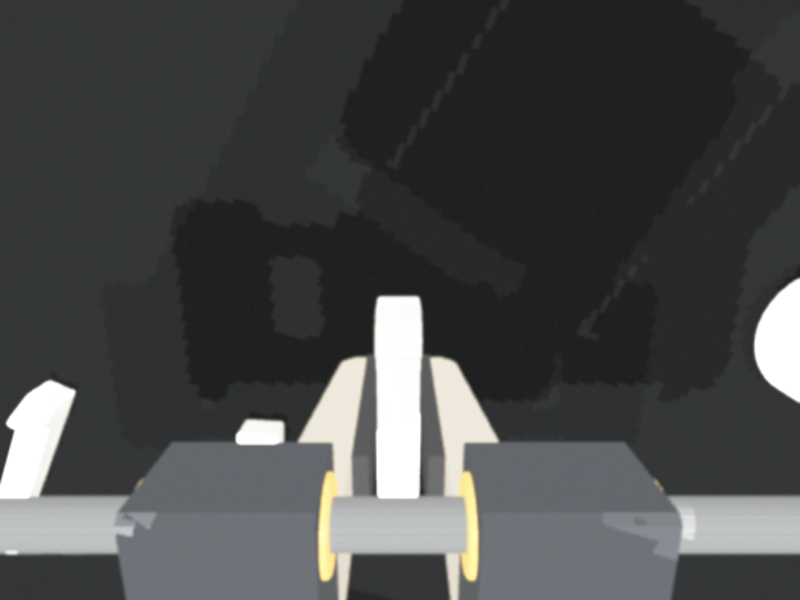

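```bash
python3 -c "
from h import *
goto(.413,.132,.0785,2.4)"
```

```text
t 11.05 p [ 0.4754 -0.1454 -0.0265] yaw_x 18.57 F [-0.5411 -0.8648  1.787 ] w 0.0135
shift cm [  2.92 -10.54  28.27] turn 0.2822
```

{"api": "move_arm", "payload": {
  "series": [0, -3, 0, 0, 1, 0, -7, 0, 0, 1, 0, -11, 0, 0, 1, 0, -15, 0, 0, 1, 0, -18, 2, 0, 1, 0.5, -19, 5.5, 0.08, 1, 1, -19, 9.5, 0.18, 1, 1.5, -19, 13.5, 0.282, 1, 2, -19, 17.5, 0.282, 1, 2.5, -19, 21.5, 0.282, 1]
}}

```text
clock: 11.88
tool_pos: [0.4296, 0.0684, 0.1633]
tcp_rot: [-0.706, 0.707, 0.015, -0.014]
wrist_force: [-0.3, -0.3, -1.5]
width: 0.014
```

```bash
python3 -c "
from h import *
goto(.413,.132,.0785,2.4)"
```

```text
t 11.88 p [0.4296 0.0684 0.1633] yaw_x 2.33 F [-0.2889 -0.2842 -1.4644] w 0.014
shift cm [-1.41  8.47  6.44] turn -0.0012
```

{"api": "move_arm", "payload": {
  "series": [-1, 0, 3, 0, 1, -1.41, 0, 6.44, 0, 1, -1.41, 2, 6.44, 0, 1, -1.41, 5, 6.44, 0, 1, -1.41, 7.5, 6.44, 0, 1, -1.41, 8.47, 6.44, 0, 1, -1.41, 8.47, 6.44, 0, 1, -1.41, 8.47, 6.44, 0, 1, -1.41, 8.47, 6.44, 0, 1]
}}

```text
clock: 12.63
tool_pos: [0.414, 0.1322, 0.0796]
tcp_rot: [-0.707, 0.707, 0.015, -0.013]
wrist_force: [-0.5, 0.2, -1.3]
width: 0.0138
```

```bash
python3 -c "
from h import *
s=env.read_state();np.save('w9.npy',s,allow_pickle=True)
R,p=st(s)
im=viewer.read_camera('wrist');cv2.imwrite('pics/w9.png',im);cv2.imwrite('pics/w9b.png',cv2.resize(im,(800,600),interpolation=cv2.INTER_CUBIC))
im=viewer.read_camera('scene');cv2.imwrite('pics/s9.png',im);cv2.imwrite('pics/s9b.png',cv2.resize(im[110:230,130:290],None,fx=4.9,fy=4.9,interpolation=cv2.INTER_CUBIC))
im=viewer.read_camera('top');cv2.imwrite('pics/t9.png',im);cv2.imwrite('pics/t9b.png',cv2.resize(im[150:290,140:300],None,fx=4.2,fy=4.2,interpolation=cv2.INTER_CUBIC))
"
```

```text
t 12.63 p [0.414  0.1322 0.0796] yaw_x 2.31 F [-0.5264  0.2492 -1.3292] w 0.0138
```

View pics/w9b.png

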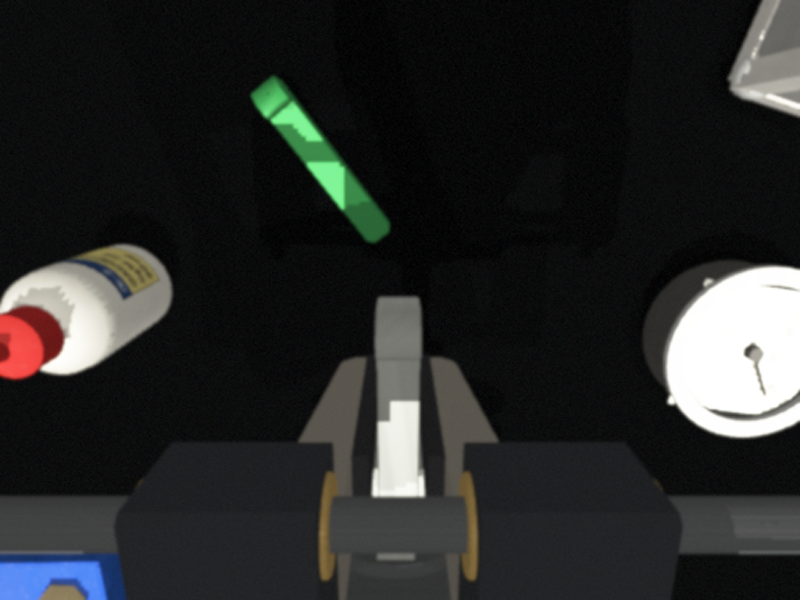

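View pics/s9b.png

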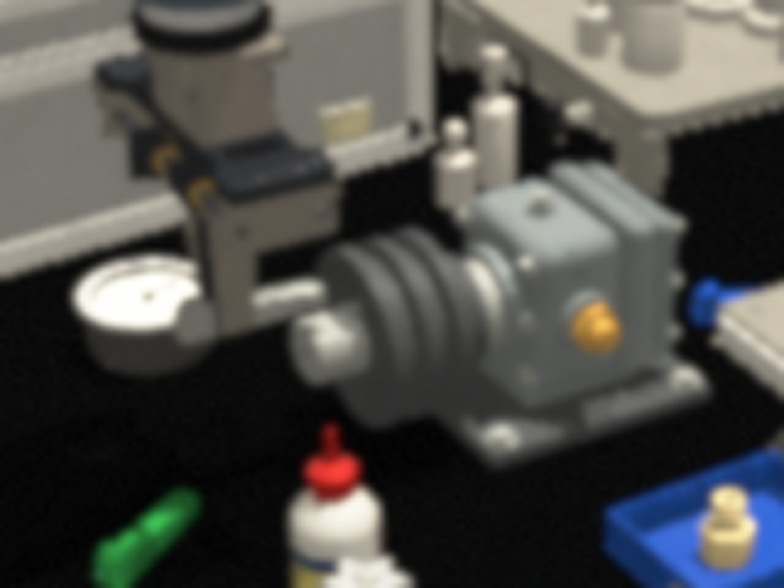

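View pics/t9b.png

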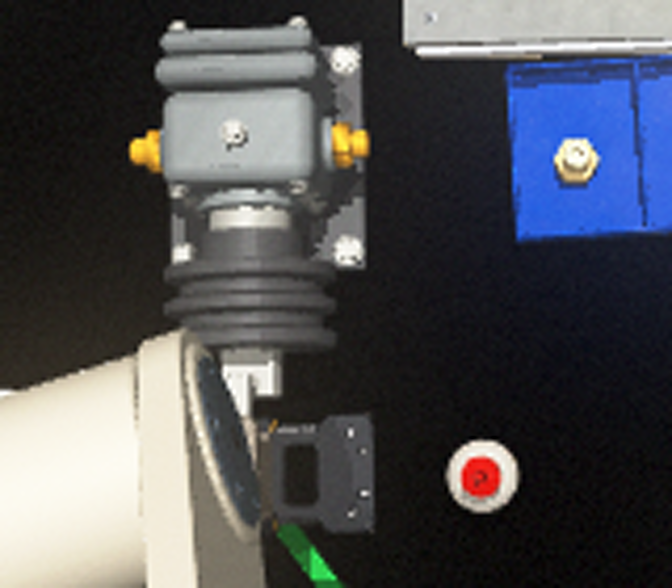

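```bash
python3 -c "
from h import *
im=cv2.imread('pics/t9.png');cv2.imwrite('pics/t9c.png',cv2.resize(im[220:270,170:230],None,fx=11,fy=11,interpolation=cv2.INTER_CUBIC))
im=cv2.imread('pics/w9.png');cv2.imwrite('pics/w9c.png',cv2.resize(np.clip(im[280:384,200:310]*1.7,0,255).astype(np.uint8),None,fx=5.7,fy=5.7,interpolation=cv2.INTER_CUBIC))
"
```

```text
(no output)
```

View pics/t9c.png

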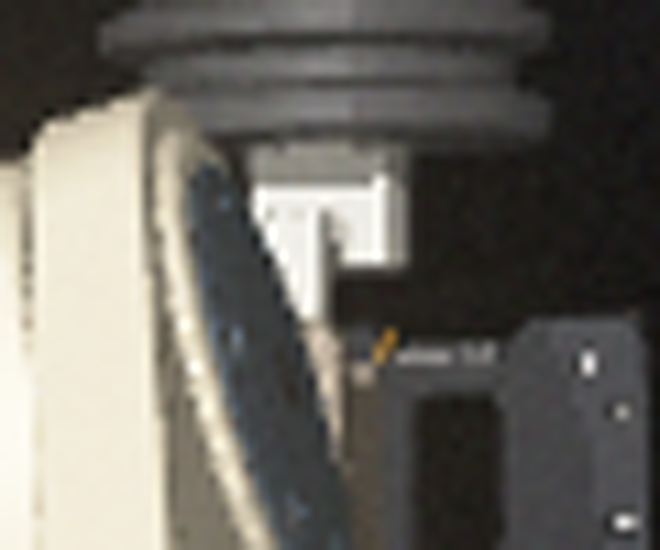

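View pics/w9c.png

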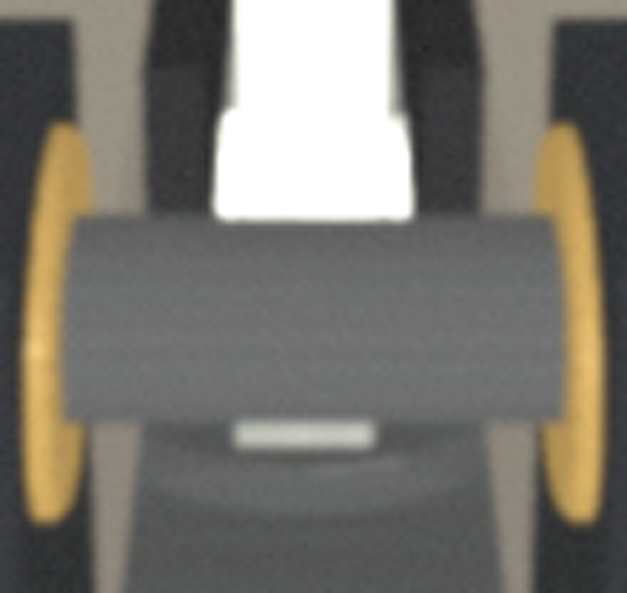

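{"api": "move_arm", "payload": {
  "series": [0, 0.6, 0, 0, 1, 0, 1.1, 0, 0, 1, 0, 1.5, 0, 0, 1, 0, 1.6, 0, 0, 1, 0, 1.7, 0, 0, 1, 0, 1.7, 0, 0, 1]
}}

```text
clock: 13.28
tool_pos: [0.4139, 0.1321, 0.0623]
tcp_rot: [-0.707, 0.707, 0.015, -0.013]
wrist_force: [-0.4, 0.3, -1.8]
width: 0.0137
```

```bash
python3 -c "
from h import *
st()"
```

```text
t 13.28 p [0.4139 0.1321 0.0623] yaw_x 2.31 F [-0.3946  0.267  -1.7646] w 0.0137
```

{"api": "move_arm", "payload": {
  "series": [0, 0.05, 0, 0, 1, 0, 0.1, 0, 0, 1, 0, 0.1, 0, 0, 1]
}}

```text
clock: 13.53
tool_pos: [0.414, 0.1322, 0.0615]
tcp_rot: [-0.707, 0.707, 0.015, -0.013]
wrist_force: [-0.7, -0.5, 3.4]
width: 0.0137
```

{"api": "move_arm", "payload": {
  "series": [0, -0.05, 0, 0, 1, 0.4, -0.05, 0, 0, 1, 0.8, -0.05, 0, 0, 1, 1.2, -0.05, 0, 0, 1, 1.5, -0.05, 0, 0, 1, 1.8, -0.05, 0, 0, 1, 2.1, -0.05, 0, 0, 1, 2.4, -0.05, 0, 0, 1, 2.6, -0.05, 0, 0, 1]
}}

```text
clock: 14.28
tool_pos: [0.4405, 0.1333, 0.0622]
tcp_rot: [-0.707, 0.707, 0.015, -0.013]
wrist_force: [-1.2, -0.1, 0.7]
width: 0.0138
```

```bash
python3 -c "
from h import *
goto(.414+.026,.1322+.0011,.062,2.4)"
```

```text
t 14.28 p [0.4405 0.1333 0.0622] yaw_x 2.31 F [-1.2272 -0.0732  0.6858] w 0.0138
shift cm [-0.05  0.02  0.01] turn -0.0016
```

{"api": "move_arm", "payload": {
  "series": [0.4, 0, 0, 0, 1, 0.8, 0, 0, 0, 1, 1.2, 0, 0, 0, 1, 1.6, 0, 0, 0, 1, 2, 0, 0, 0, 1, 2.4, 0, 0, 0, 1, 2.4, 0, 0, 0, 1]
}}

```text
clock: 14.87
tool_pos: [0.4656, 0.1343, 0.0623]
tcp_rot: [-0.707, 0.707, 0.016, -0.013]
wrist_force: [1.4, -0.6, 2.4]
width: 0.0138
```

```bash
python3 -c "
from h import *
R,p=st()
im=viewer.read_camera('wrist');cv2.imwrite('pics/w10b.png',cv2.resize(im,(800,600),interpolation=cv2.INTER_CUBIC))
im=viewer.read_camera('scene');cv2.imwrite('pics/s10.png',im);cv2.imwrite('pics/s10b.png',cv2.resize(im[110:230,130:290],None,fx=4.9,fy=4.9,interpolation=cv2.INTER_CUBIC))
"
```

```text
t 14.87 p [0.4656 0.1343 0.0623] yaw_x 2.3 F [ 1.3592 -0.5525  2.357 ] w 0.0138
```

View pics/w10b.png

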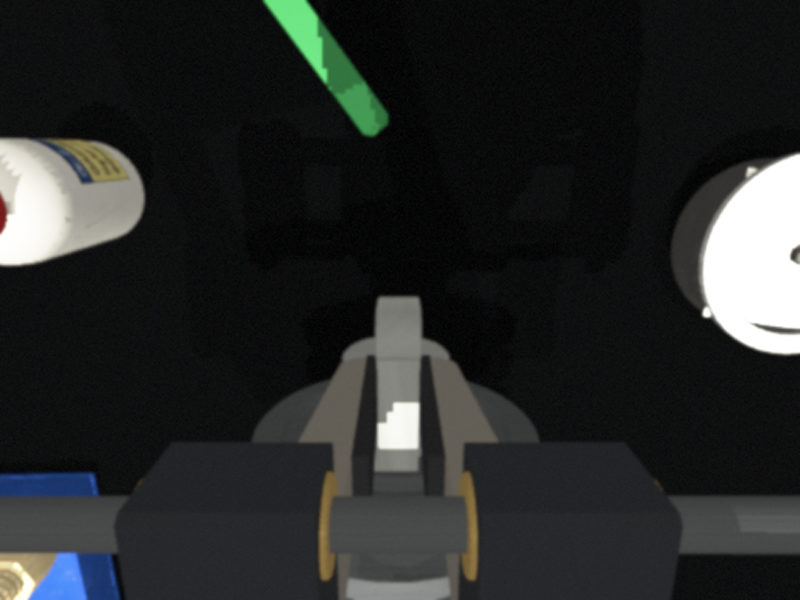

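View pics/s10b.png

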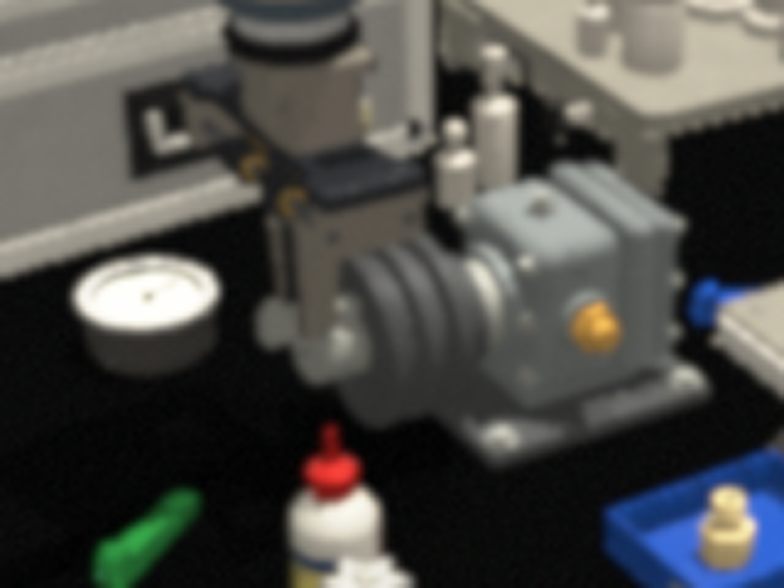

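{"api": "move_arm", "payload": {
  "series": [0.3, 0, 0, 0, 1, 0.6, 0, 0, 0, 1, 0.9, 0, 0, 0, 1, 1.1, 0, 0, 0, 1, 1.1, 0, 0, 0, 1]
}}

```text
clock: 15.38
tool_pos: [0.4767, 0.1347, 0.0623]
tcp_rot: [-0.707, 0.707, 0.016, -0.013]
wrist_force: [1.2, -1.4, 1.4]
width: 0.0135
```

{"api": "move_arm", "payload": {
  "series": [0, 0, 0, 0, 2.6, 0, 0, 0, 0, 2.6, 0, -0.1, 0, 0, 2.6, -1, -0.1, 0, 0, 2.6, -2.5, -0.1, 0, 0, 2.6, -4, -0.1, 0, 0, 2.6, -5, -0.1, 0, 0, 2.6, -5, -0.1, 0, 0, 0, -5, -0.1, 0, 0, 0, -5, -0.1, 0, 0, 0]
}}

```text
clock: 16.22
tool_pos: [0.4276, 0.133, 0.0634]
tcp_rot: [-0.707, 0.707, 0.016, -0.012]
wrist_force: [-0.5, -0.1, -0.3]
width: 0.0081
```

```bash
python3 -c "
from h import *
R,p=st()
s=env.read_state()
im=viewer.read_camera('wrist');cv2.imwrite('pics/w11b.png',cv2.resize(im,(800,600),interpolation=cv2.INTER_CUBIC))
"
```

```text
t 16.22 p [0.4276 0.133  0.0634] yaw_x 2.31 F [-0.5217 -0.138  -0.287 ] w 0.0081
```

View pics/w11b.png

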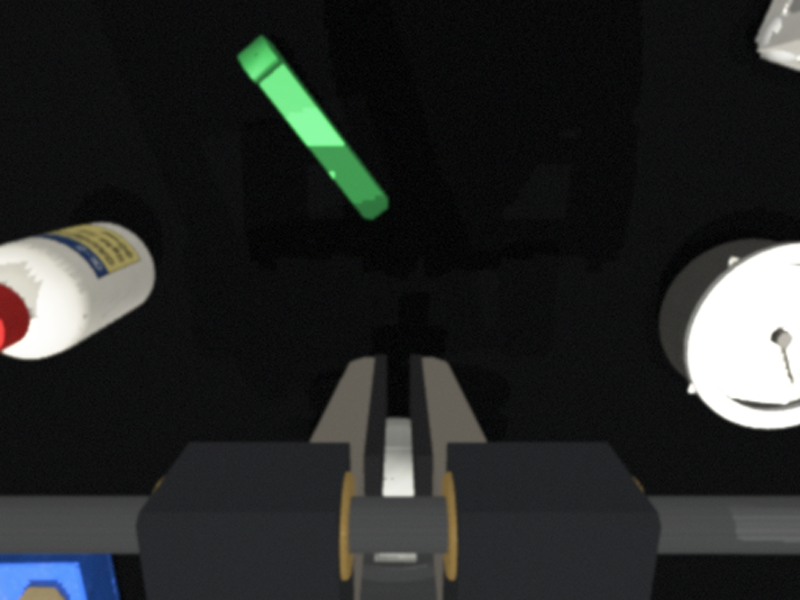

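{"api": "move_arm", "payload": {
  "series": [0, 0, 0, 0, 0, 0.4, 0, 0, 0, 0, 0.7, 0, 0, 0, 0, 0.9, 0, 0, 0, 0, 1.1, 0, 0, 0, 0, 1.3, 0, 0, 0, 0, 1.3, 0, 0, 0, 0],
  "newtons": 20
}}

```text
clock: 16.85
tool_pos: [0.4411, 0.1335, 0.0634]
tcp_rot: [-0.707, 0.707, 0.016, -0.012]
wrist_force: [-1.2, 0.6, 0.4]
width: 0.0003
```

{"api": "move_arm", "payload": {
  "series": [0.1, 0, 0, 0, 0, 0.2, 0, 0, 0, 0, 0.3, 0, 0, 0, 0, 0.4, 0, 0, 0, 0, 0.4, 0, 0, 0, 0]
}}

```text
clock: 17.27
tool_pos: [0.4431, 0.1333, 0.0629]
tcp_rot: [-0.707, 0.707, 0.015, -0.013]
wrist_force: [-5.3, 0.3, 1.6]
width: 0.0004
```

{"api": "move_arm", "payload": {
  "series": [0.1, 0, 0, 0, 0, 0.2, 0, 0, 0, 0, 0.3, 0, 0, 0, 0, 0.4, 0, 0, 0, 0, 0.4, 0, 0, 0, 0]
}}

```text
clock: 17.68
tool_pos: [0.4432, 0.1327, 0.0619]
tcp_rot: [-0.706, 0.708, 0.012, -0.016]
wrist_force: [-12.2, 0.2, 5.7]
width: 0.0007
```

```bash
python3 -c "
from h import *
s=env.read_state();np.save('w12.npy',s,allow_pickle=True);R,p=st(s)
im=viewer.read_camera('wrist');cv2.imwrite('pics/w12.png',im);cv2.imwrite('pics/w12b.png',cv2.resize(im[220:384,170:340],None,fx=4.5,fy=3.6,interpolation=cv2.INTER_CUBIC))
im=viewer.read_camera('scene');cv2.imwrite('pics/s12.png',im);cv2.imwrite('pics/s12b.png',cv2.resize(im[130:210,170:270],None,fx=7,fy=7,interpolation=cv2.INTER_CUBIC))
im=viewer.read_camera('top');cv2.imwrite('pics/t12.png',im);cv2.imwrite('pics/t12b.png',cv2.resize(im[210:270,165:235],None,fx=10,fy=10,interpolation=cv2.INTER_CUBIC))
st()
"
```

```text
t 17.68 p [0.4432 0.1327 0.0619] yaw_x 2.27 F [-12.2082   0.2309   5.7451] w 0.0007
t 17.83 p [0.4432 0.1327 0.0619] yaw_x 2.27 F [-10.837    1.1516   3.397 ] w 0.0006
```

View pics/w12b.png

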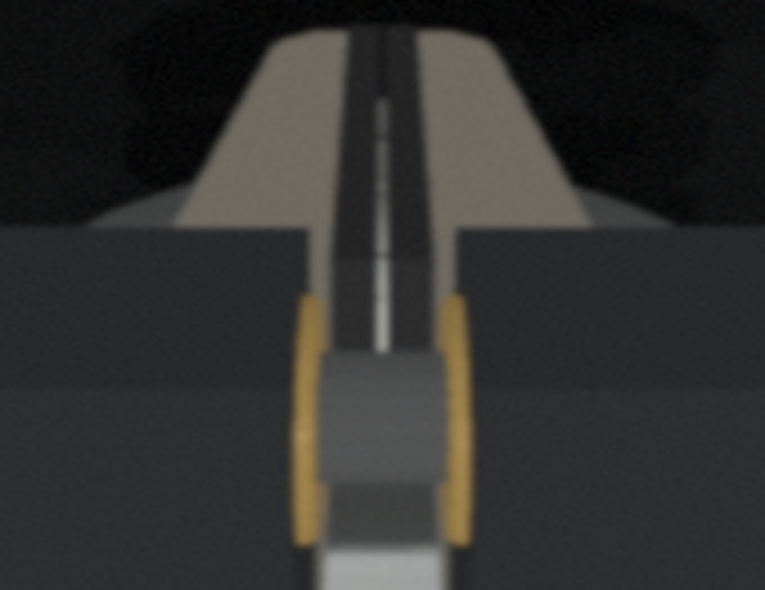

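View pics/s12b.png

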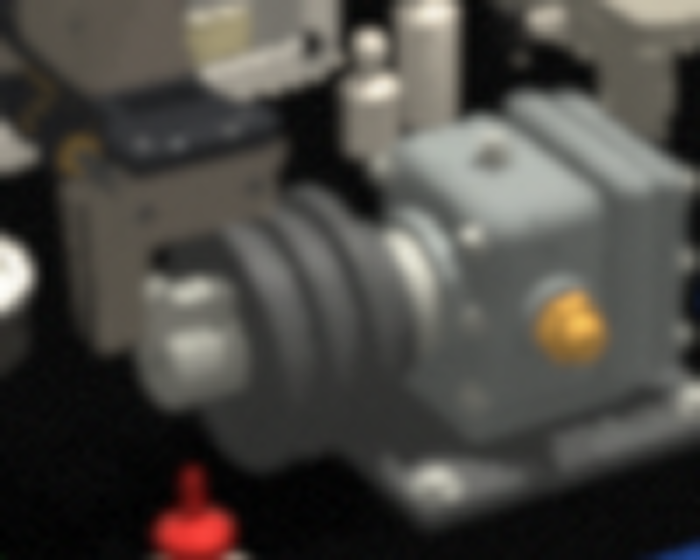

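View pics/t12b.png

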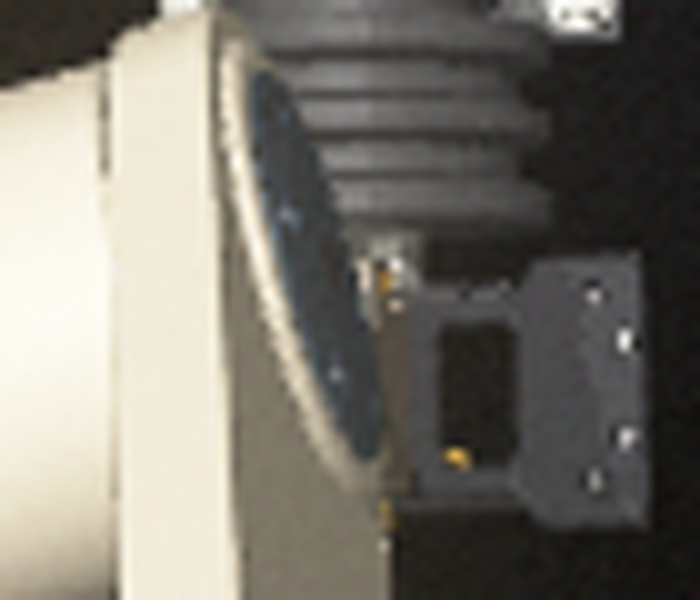

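{"api": "move_arm", "payload": {
  "series": [0.42, 0, 0, 0, 0, 0.47, 0, 0, 0, 0, 0.52, 0, 0, 0, 0, 0.52, 0, 0, 0, 0]
}}

```text
clock: 18.17
tool_pos: [0.4429, 0.1319, 0.0606]
tcp_rot: [-0.705, 0.708, 0.008, -0.019]
wrist_force: [-14.6, -0.5, 5.0]
width: 0.0001
```

{"api": "move_arm", "payload": {
  "series": [0.5, -0.1, 0.05, 0, 0, 0.58, -0.1, 0.05, 0, 0, 0.66, -0.1, 0.05, 0, 0, 0.7, -0.1, 0.05, 0, 0, 0.7, -0.1, 0.05, 0, 0]
}}

```text
clock: 18.58
tool_pos: [0.4426, 0.1314, 0.0598]
tcp_rot: [-0.705, 0.709, 0.003, -0.024]
wrist_force: [-21.6, 1.8, 7.4]
width: 0.0004
```

```bash
python3 -c "
from h import *
R,p=st();print(R);t=p+R@np.array([.01,-.0295,0]);print('tip front',t)
for i in range(2):
  viewer.read_camera('scene');st()
"
```

```text
t 18.58 p [0.4426 0.1314 0.0598] yaw_x 2.21 F [-21.641    1.8368   7.3709] w 0.0004
[[ 0.9988 -0.0289 -0.0388]
 [ 0.0386 -0.007   0.9992]
 [-0.0291 -0.9996 -0.0058]]
tip front [0.4534 0.132  0.089 ]
t 18.63 p [0.4426 0.1314 0.0598] yaw_x 2.22 F [-20.6561   0.7776   7.2073] w 0.0004
t 18.68 p [0.4426 0.1314 0.0598] yaw_x 2.21 F [-19.5499   1.3944   7.1668] w 0.0005
```

{"api": "move_arm", "payload": {
  "series": [0, 0, 0, 0, 0, -0.4, 0, 0, 0, 0, -1.5, 0, 0, 0, 0, -3, -0.5, 0, 0, 0, -5, -1.5, 0, 0, 0, -7, -4, 0, 0, 0, -9, -7, 0, 0, 0, -9, -10, 0, 0, 0, -9, -10, 0, 0, 0]
}}

```text
clock: 19.43
tool_pos: [0.358, 0.1298, 0.1672]
tcp_rot: [-0.706, 0.708, 0.007, -0.021]
wrist_force: [1.4, 1.6, 0.1]
width: 0.0007
```

```bash
python3 -c "
from h import *
s=env.read_state();np.save('w13.npy',s,allow_pickle=True);R,p=st(s)
im=viewer.read_camera('wrist');cv2.imwrite('pics/w13.png',im);cv2.imwrite('pics/w13b.png',cv2.resize(np.clip(im[190:384,170:340]*1.5,0,255).astype(np.uint8),None,fx=4,fy=3,interpolation=cv2.INTER_CUBIC))
im=viewer.read_camera('scene');cv2.imwrite('pics/s13.png',im);cv2.imwrite('pics/s13b.png',cv2.resize(im[130:210,170:270],None,fx=7,fy=7,interpolation=cv2.INTER_CUBIC))
im=viewer.read_camera('top');cv2.imwrite('pics/t13.png',im);cv2.imwrite('pics/t13b.png',cv2.resize(im[200:260,165:235],None,fx=10,fy=10,interpolation=cv2.INTER_CUBIC))
st()
"
```

```text
t 19.43 p [0.358  0.1298 0.1672] yaw_x 2.25 F [1.3586 1.6069 0.1347] w 0.0007
t 19.58 p [0.3559 0.1287 0.1625] yaw_x 2.22 F [ 0.6447 -0.7723  0.4649] w 0.0007
```

View pics/w13b.png

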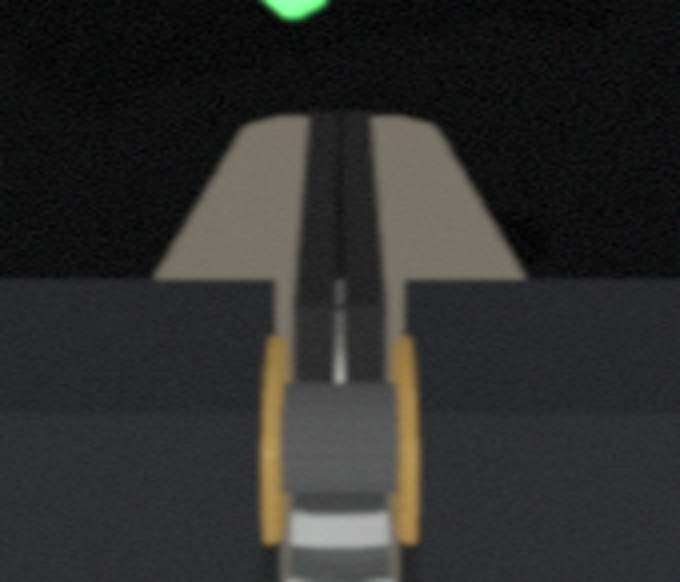

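View pics/s13b.png

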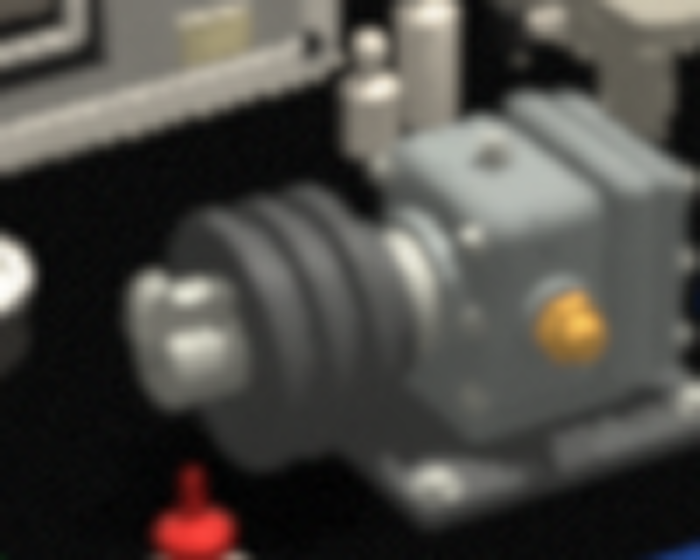

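View pics/t13b.png

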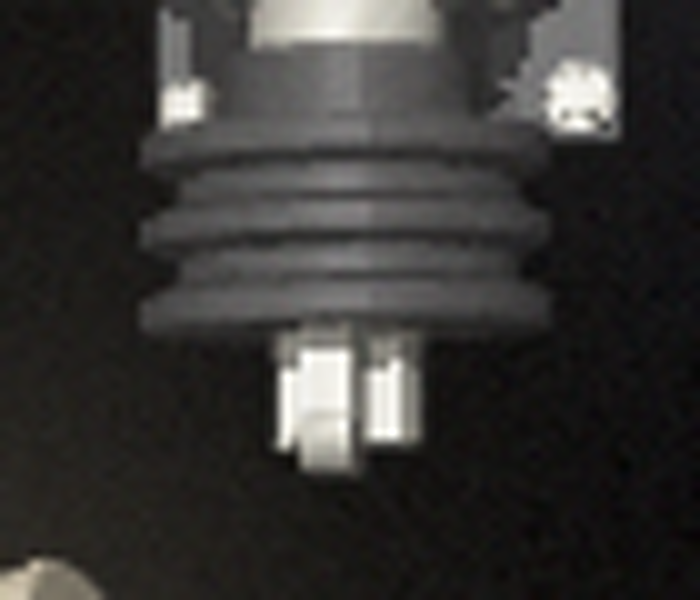

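```bash
python3 -c "
from h import *
a=cv2.imread('pics/top0.png').astype(int);b=viewer.read_camera('top');cv2.imwrite('pics/t14.png',b);b=b.astype(int)
for n,(x0,x1,y0,y1) in dict(plain=(302,325,200,235),small=(332,350,200,232),ring=(375,405,230,258),bottle=(243,268,250,275),gauge=(110,160,235,280)).items(): print(n,np.abs(a-b)[y0:y1,x0:x1].max(2).mean().round(1))
R,p=st(); s=env.read_state(); print(s['qd'])
"
```

```text
plain 5.3
small 4.1
ring 3.6
bottle 5.5
gauge 36.2
t 19.63 p [0.3553 0.1285 0.1618] yaw_x 2.21 F [-0.3042  0.4624 -0.671 ] w 0.0006
[-0.0015  0.0212  0.0063 -0.0004  0.005  -0.0001]
```

```bash
python3 -c "
from plant import env
print(env.job_done())"
```

```text
the job is handed in; nothing more can be done
None
```

The pulley is home against the shoulder, and the large gib-head key is set in the keyway and released. I handed the job in at about 19.6 s. No verdict was reported, so success is not confirmed.

- **Pulley:** I pushed it back about 14 mm until it stopped against the shoulder, with about 12 N at the end.
- **Key pick-up:** I gripped the key clear of the oil bottle, moved it about 3 cm aside, and regripped it near the head. I then lowered it onto the shaft flat by feel and slid it about 43 mm into the hub.
- **Setting the key:** I pushed on the head with closed fingers. It stopped about 7 mm further in, and did not move any more as the push rose from 5 N to about 20 N. The last reading while pushing was 21.6 N, slightly over the 15 to 20 N band but well under 30 N.
- **Last pictures:** They show the key straight in the keyway, with its head about 26 mm short of the pulley's face, and the arm clear. That is near the loose end of the 4 to 28 mm range.

**Checks that failed or disagreed:**
- **Fingertip position:** The fingertips really end about 29.5 mm behind the tool centre point (TCP), not 8 mm ahead of it as stated. My first grasp closed above the key because of this. I corrected it by touching the worktop, which gave an 18 N reading.
- **Pressure gauge:** Against the first top view, both spares, the ring gauge and the bottle looked unchanged. The pressure gauge's patch did not match; I took that to be the arm in the way (it was over that side in earlier top views) and did not check further. I saw no contact with the gauge.
- **Wedging force:** I could not measure the key's contact force on the pulley. I inferred it only from the key not moving under the push.

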